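Raise the dust hood's sash to its catch and load the tin

ROBOT

A 6-joint arm with a two-finger parallel gripper is mounted at the origin on a cart in front of the work surface, level with it; the furniture and walls round the work are solid. World frame = base frame: x ahead of the robot, y to its left, z up, the work surface at z = 0. Lengths are in m, angles in degrees, forces in N, time in s.
With the tool pointing down it reaches from about 0.4 to 0.825 m from the base axis. Payload 7 kg.
Tool frame: the origin (TCP) lies between the finger pads; the fingertips stand 19 mm ahead of it and the grasp point (between the pads) is the TCP (r.finger_overhang is the distance from the TCP to the fingertips, in m); z points along the fingers, y is the direction in which the jaws open and shut (so a half turn about z gives the same grasp; the last joint's range is limited). The gripper opens to 88 mm and grips with 3 to 60 N. Pads are 19 mm wide; open, the fingers measure 130 mm over their backs; the gripper's body (78 mm by 193 mm) begins 47 mm behind the grasp point.
Start: joints at [86.866, 20.546, 0.682, 0, -70.136, -16.507], TCP at [0.227, 0.636, 0.246] pointing down, gripper open.
Joint ranges: [-176.03, 176.03], [-82.01, 121.73], [-58.28, 71.71], [-173.87, 95.51], [-174.79, -0.11], [-173.66, 173.66]. Speed limits (degrees/s): [136.94, 136.94, 172.46, 180, 180, 180].

INTERFACE

Orientations are given as [roll, pitch, yaw] about the fixed x, y, z axes, in that order (R = Rz(yaw) Ry(pitch) Rx(roll)).
In Python, from plant import r, optics gives the robot as it stands. The module is installed in compiled form; this text tells all that it offers.
- The arm moves only by the tool step_arm, never from a script. Its argument "increments" is a list of rows, each an object of numbers: "tx", "ty", "tz": the shift along the world's x, y, z in mm; "ax", "ay", "az": the turn, a rotation vector about the world's x, y, z in degrees; "claw": the gripper command: -1 is shut, 1 is fully open, values between are in proportion. In form: [{"tx": .., "ty": .., "tz": .., "ax": .., "ay": .., "az": .., "claw": ..}, ...]. A call has 1 to 12 rows; each row shifts and turns the commanded pose from where the row before left it; what a row does not reach is not made up. A row lasts 1/10 s, in which the tool goes at most 50 mm and 8.59 degrees, less where a joint would pass 70% of its speed; a pose out of reach is approached as far as the arm can. A call with a gripper value outside its range is refused whole. The fingers move at their own pace and stop on an object; "newtons" is the grip in N (left out, the last holds). Time passes only in rows, so rows that do not move let the fingers close. It gives the time, the measured TCP pose, the force and the opening at its end, in the units of the state.
- r.get_state(): the state, without advancing time (a new reading comes with each control period).
- optics.capture(name): name is "side" or "top"; returns a dict with "image" (420x560x3 uint8, blue, green, red), "depth" (420x560 float32, m along the optical axis (not along the pixel's ray), 0 where there is no reading), "fx", "fy", "cx", "cy" (pixels), "R" (3x3) and "t" (3): a world point X has camera coordinates R X + t. Camera axes: x right, y down, z forward; pixel columns grow to the right and rows downward; lengths in m; the calibration is good to about 2 mm. A picture is of the moment at which its call begins.
- r.close_job(): hands the job in, once; it reports no verdict.
The state is a dict: "time_s": time; "joints": joint angles; "qd": joint speeds; "joint_torque": joint torques, N m; "tcp_pos": TCP position; "eef_rot": TCP orientation; "contact_force": force on the tool from outside, world axes, zero at the start; "moment": the same for the moment, N m; "gripper_width": finger opening in m.
Only numpy, scipy, OpenCV 4.12 (cv2) and the standard library are available. Lean on these libraries where they do the work, as an engineer would, in place of code of your own. Each camera call takes 0.05 s, during which the arm holds its last target. There are 200 camera calls.

TASK

Get the small dust-extraction hood ready for work: push its clear sash up by the finger lip, gently and without straining the mechanism, until its catch holds it up by itself with the red pointer in the green band. Then slide the red tin of screws in under the raised sash until it stands squarely against the black rail at the back. Leave the other things on the bench where they are.

Things in the scene. Friction and masses are not known exactly. Their poses are not given: they have to be found in the camera images.
- hood: white bench dust-extraction hood, open in front, 268 mm wide (320 over the counterweights), 180 deep, 390 high, fixed. No floor: things slide in on the worktop. Origin: on the worktop under the middle of the front; x points into the hood, y to its left seen from the robot, z up. Its front columns stand 200 mm apart, front faces at x = -16 mm. A push over 22 N strains the mechanism.
- sash (a joint): height of the clear sash above shut, m; starts at 0. Runs straight up and down on brass counterweights: 1.5 to 3 N lifts it; let go, it sinks shut. Where it meets its hidden catch the push jumps to 5-9 N, then fades over 4.5 mm as the catch gives way. Only past that does it snap 4.5 mm on and stay up; short of it, it sinks. A rubber stop (10 N/mm), 1.3 mm above where it rests, ends the travel.
- sash_lip (a point): lower front edge, at mid width, of the sash's finger lip: the place to push up. The lip is an aluminium shelf 176 mm wide, standing out 35 mm, 8 mm thick, its rolled front edge 12 mm thick. Rides with the sash; shut, it is 65 mm above the worktop and 44 mm in front of the hood's origin, and the sash's bottom edge is 5 mm above the worktop. Axes as the hood's.
- pointer (a point): tip of the red pointer on the right end of the sash; rides with the sash. Axes as the hood's.
- mark (a point): middle of the green height band (16 mm wide, 50 high) on the front of the hood's right column; the pointer is level with it at sash = 0.140 m. The catch is hidden in this column, clamped at an unmeasured height: it holds the pointer anywhere from 20 mm below to 20 mm above this point. Axes as the hood's.
- tin_place (a point): middle of the tin (half-way up) when it stands against the middle of the back rail, 55 mm behind the hood's origin. The rail is a fixed black bar, 180 mm wide and 22 high, its front face 90 mm behind the origin. The tin may stand up to 45 mm to the left or right of this point. Axes as the hood's.
- tin_mid (a point): middle, half-way up, of the red tin full of small screws, 107 x 70 x 36 mm, 0.18 kg, loose. It is to be slid along the worktop, not lifted in: there is no room above it under the sash. Its x axis runs along its long side, which starts roughly across the hood's front.
- loupe: black watchmaker's loupe standing on its wide end, 38 mm across, 30 high; bystander, origin at the centre of its underside
- parts_jar_2: small clear jar of dark screws with a white lid, 41 mm across, 54 high; bystander, origin at the centre of its underside
- screw_packet: small yellow-orange packet, 30 x 54 x 12 mm; bystander, origin at the centre of its underside
- lighter: red lighter lying flat, 27 x 80 x 12 mm; bystander, origin at the centre of its underside
- driver_gold: small gold screwdriver lying down, 76 x 14 x 14 mm; bystander, origin at the centre of its underside
Things that resemble listed ones, but are neither listed nor needed, are in the scene too. Of the things that look like the part that bears tin_mid, the larger one is meant.

How it is judged:
By the outcome, as a careful person would: the job done as asked, in the order asked, and still so for the second after the job is handed in, with the robot touching nothing.
It also fails if it takes over 50 s, if anything falls off the work surface, if the arm or the gripper's body presses on something with over 40 N, if the wrist force passes 120 N, or if a joint passes its speed limit or range.

## Working session

There is one attempt and no reset: what is moved stays moved. The work goes in short steps, Python scripts to look and compute and a tool call to move; the robot and the scene stay as the last step left them, time stands still between calls to the robot, and variables do not carry over. Pictures are saved under pics/ and viewed, about 8 in all and at most 12, crops included, and the job is handed in when it is done.

Besides the shell and the picture viewer there is one more tool, called after "Call:" as name(argument=value, ...), one argument or row to a line, values as JSON. step_arm: Moves the arm, as the interface text tells. Its arguments: {"type":"object","properties":{"increments":{"type":"array","items":{"type":"object","properties":{"tx":{"type":"number"},"ty":{"type":"number"},"tz":{"type":"number"},"ax":{"type":"number"},"ay":{"type":"number"},"az":{"type":"number"},"claw":{"type":"number"}}}},"newtons":{"type":"number"}},"required":["increments"]}

```bash
mkdir -p pics; cat > h.py <<'E'
import numpy as np, cv2
from plant import r, optics
def cap(n):
    c=optics.capture(n); d=c["depth"]; v,u=np.mgrid[:420,:560]
    P=np.stack([(u-c["cx"])*d/c["fx"],(v-c["cy"])*d/c["fy"],d],-1)
    c["W"]=(P-c["t"])@c["R"]; c["W"][d==0]=np.nan
    return c
def proj(c,X):
    p=np.asarray(c["R"])@np.asarray(X)+c["t"]; return p[0]/p[2]*c["fx"]+c["cx"],p[1]/p[2]*c["fy"]+c["cy"]
E
python3 - <<'E'
from h import *
for n in("side","top"):
    c=cap(n); cv2.imwrite(f"pics/{n}0.png",c["image"]); np.save(f"{n}0.npy",c["W"])
    print(n,-np.asarray(c["R"]).T@c["t"],c["R"][2])
s=r.get_state(); print(s["tcp_pos"],s["eef_rot"],s["contact_force"],s["time_s"])
E
```

```text
side [0.29062262 0.88350382 0.68890915] [ 0.15653054 -0.88069975 -0.44706392]
top [ 0.37760244 -0.18546419  1.52173218] [ 0.07388724  0.00824267 -0.99723254]
[0.22676262 0.63531963 0.24470399] [ 1.79911727e+02 -8.91517493e-03 -1.96459995e+01] [-0.19891309  0.28551986  0.74008716] 0.1
```

View pics/side0.png

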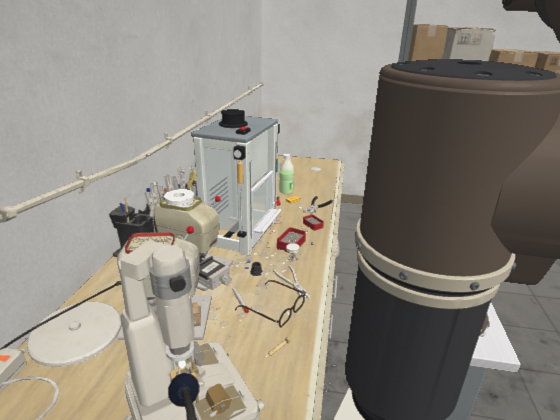

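View pics/top0.png

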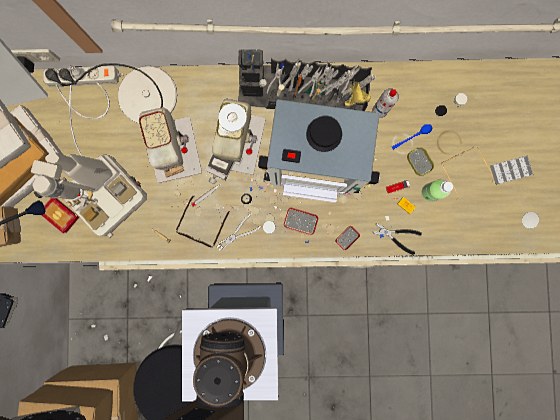

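The side view shows the hood at (235,180) with its lip near (265,220), and the tin at (291,239). The top view shows the hood front near (310,185), the larger red tin at (301,220), and a smaller one at (347,238). The jar lid is at (269,228) and the loupe at (246,199).

```bash
python3 - <<'E'
from h import *
W=np.load("top0.npy"); S=np.load("side0.npy")
np.set_printoptions(precision=3,suppress=True)
for u,v in [(301,220),(347,238),(269,228),(246,199),(276,105),(378,112),(371,174),(310,195),(310,188),(230,330),(235,370),(406,205),(398,187),(162,236)]: print("top",u,v,W[v,u])
for u,v in [(291,239),(265,220),(240,235),(239,153),(240,170),(313,222),(292,250),(256,268)]: print("side",u,v,S[v,u])
im=cv2.imread("pics/top0.png"); 
cv2.imwrite("pics/t1.png",cv2.resize(im[85:260,230:430],None,fx=4,fy=3.4,interpolation=cv2.INTER_CUBIC))
im=cv2.imread("pics/side0.png"); 
cv2.imwrite("pics/s1.png",cv2.resize(im[110:285,180:330],None,fx=4.5,fy=3.4*1,interpolation=cv2.INTER_CUBIC))
# tin fit: grey/red top at 36mm
for n,w,box in (("top",W,(270,330,195,240)),("side",S,(270,320,220,260))):
    u0,u1,v0,v1=box; p=w[v0:v1,u0:u1].reshape(-1,3); print(n,np.nanpercentile(p[:,2],[5,50,95]))
    q=p[(p[:,2]>.025)&(p[:,2]<.05)]; print(len(q),q.min(0) if len(q) else 0,q.max(0) if len(q) else 0)
    if len(q): print(cv2.minAreaRect(q[:,:2].astype(np.float32)*1000))
E
```

```text
top 301 220 [ 0.443 -0.251  0.022]
top 347 238 [ 0.38  -0.402  0.023]
top 269 228 [ 0.417 -0.144  0.06 ]
top 246 199 [ 0.518 -0.066  0.009]
top 276 105 [ 0.725 -0.177  0.388]
top 378 112 [ 0.797 -0.514  0.05 ]
top 371 174 [ 0.54  -0.415  0.39 ]
top 310 195 [ 0.521 -0.279  0.071]
top 310 188 [ 0.544 -0.28   0.077]
top 230 330 [ 0.084 -0.009  0.015]
top 235 370 [ 0.027 -0.051  0.272]
top 406 205 [ 0.487 -0.605  0.015]
top 398 187 [ 0.549 -0.58   0.014]
top 162 236 [0.398 0.219 0.007]
side 291 239 [ 0.438 -0.236  0.026]
side 265 220 [ 0.534 -0.266  0.073]
side 240 235 [ 0.584 -0.126  0.086]
side 239 153 [ 0.578 -0.121  0.353]
side 240 170 [ 0.579 -0.128  0.3  ]
side 313 222 [ 0.378 -0.393  0.016]
side 292 250 [ 0.418 -0.12   0.056]
side 256 268 [ 0.515 -0.049  0.024]
top [-0.005  0.003  0.07 ]
184 [ 0.399 -0.303  0.025] [ 0.483 -0.193  0.044]
((440.635986328125, -248.6151885986328), (105.73480987548828, 69.03836822509766), 72.8165512084961)
side [-0.002  0.002  0.053]
202 [ 0.355 -0.372  0.025] [ 0.482 -0.118  0.05 ]
((426.5520935058594, -251.8734130859375), (262.9927673339844, 96.17069244384766), 79.3025894165039)
```

View pics/t1.png

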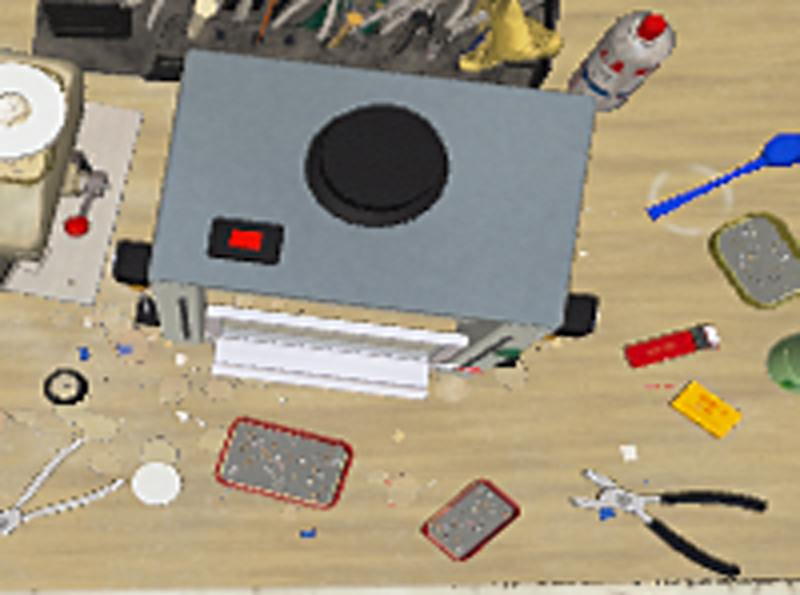

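View pics/s1.png

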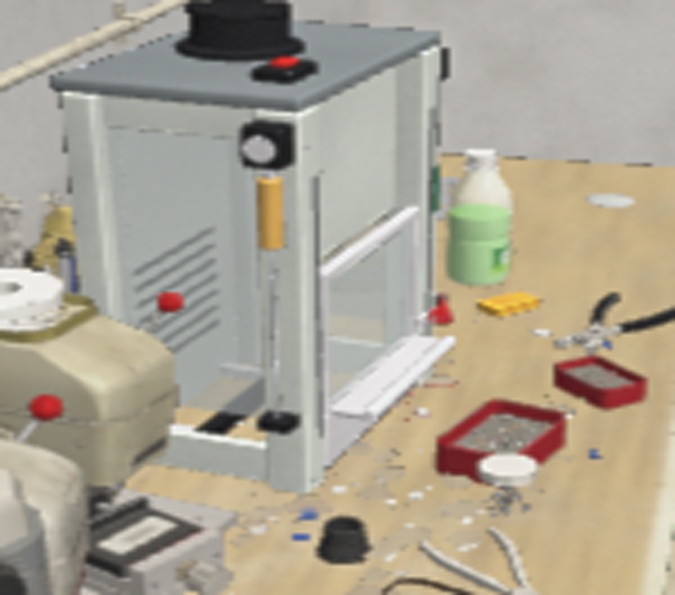

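```bash
python3 - <<'E'
from h import *
np.set_printoptions(precision=3,suppress=True)
W=np.load("top0.npy"); S=np.load("side0.npy")
p=W[85:200,230:400].reshape(-1,3)
roof=p[(p[:,2]>.375)&(p[:,2]<.4)]
R=cv2.minAreaRect((roof[:,:2]*1000).astype(np.float32)); print("roof",R,np.median(roof[:,2]))
p=W[170:205,270:350].reshape(-1,3); l=p[(p[:,2]>.055)&(p[:,2]<.095)&(p[:,0]<.58)]
print("lip",len(l),cv2.minAreaRect((l[:,:2]*1000).astype(np.float32)),l.mean(0))
p=S[60:280,190:300].reshape(-1,3); roof=p[(p[:,2]>.375)&(p[:,2]<.4)]
print("roof side",cv2.minAreaRect((roof[:,:2]*1000).astype(np.float32)))
l=S[195:240,235:290].reshape(-1,3); l=l[(l[:,2]>.06)&(l[:,2]<.09)&(l[:,0]<.57)]; print("lip side",len(l),cv2.minAreaRect((l[:,:2]*1000).astype(np.float32)))
for n,w in(("side",S),("top",W)):
    for v in range(60,420,60): print(n,v,[tuple(np.round(w[v,u],2)) for u in ((400,450,500,540) if n=="side" else (20,60,120,160,200,240))])
E
```

```text
roof ((633.11962890625, -295.1373596191406), (268.6632080078125, 181.32797241210938), 80.89747619628906) 0.3889711622395186
lip 741 ((532.794677734375, -276.5517578125), (255.07858276367188, 61.232635498046875), 88.16841125488281) [ 0.532 -0.278  0.074]
roof side ((819.4916381835938, -1230.4512939453125), (439.26531982421875, 2217.0107421875), 5.29934024810791)
lip side 477 ((528.1165161132812, -277.3857421875), (301.161865234375, 42.42136764526367), 80.8125228881836)
side 60 [(np.float64(-0.05), np.float64(-2.25), np.float64(0.44)), (np.float64(0.23), np.float64(0.62), np.float64(0.67)), (np.float64(-0.65), np.float64(-2.02), np.float64(0.48)), (np.float64(-0.91), np.float64(-2.09), np.float64(0.48))]
side 120 [(np.float64(0.26), np.float64(0.67), np.float64(0.64)), (np.float64(0.24), np.float64(0.68), np.float64(0.65)), (np.float64(0.22), np.float64(0.68), np.float64(0.65)), (np.float64(0.2), np.float64(0.67), np.float64(0.65))]
side 180 [(np.float64(0.26), np.float64(0.67), np.float64(0.61)), (np.float64(0.24), np.float64(0.68), np.float64(0.62)), (np.float64(0.21), np.float64(0.6
[... 2159 characters left out ...]
))]
top 300 [(np.float64(0.15), np.float64(0.9), np.float64(-0.35)), (np.float64(0.1), np.float64(0.9), np.float64(-0.68)), (np.float64(0.09), np.float64(0.63), np.float64(-0.74)), (np.float64(0.09), np.float64(0.43), np.float64(-0.74)), (np.float64(0.08), np.float64(0.23), np.float64(-0.75)), (np.float64(0.11), np.float64(0.01), np.float64(-0.52))]
top 360 [(np.float64(-0.1), np.float64(0.9), np.float64(-0.35)), (np.float64(-0.19), np.float64(0.9), np.float64(-0.7)), (np.float64(-0.2), np.float64(0.63), np.float64(-0.76)), (np.float64(-0.09), np.float64(0.31), np.float64(-0.29)), (np.float64(0.04), np.float64(0.05), np.float64(0.22)), (np.float64(0.04), np.float64(-0.06), np.float64(0.23))]
```

Call:
step_arm(
  increments=[
    {"tz": 40,"claw": -1},
    {"tz": 40,"claw": -1},
  ],
)

```text
$.increments[0]: bad value
```

```bash
python3 - <<'E'
from h import *
np.set_printoptions(precision=1,suppress=True)
a=np.radians(-9.1); ex=np.array([np.cos(a),np.sin(a)]); ey=np.array([-ex[1],ex[0]]); o=np.array([.5442,-.2808])
for n in("top","side"):
    W=np.load(n+"0.npy"); q=(W[...,:2]-o); X=np.stack([q@ex,q@ey,W[...,2]],-1)*1000
    m=(X[...,0]>-70)&(X[...,0]<25)&(abs(X[...,1])<150)&(X[...,2]>40)&(X[...,2]<380)
    f=X[m]
    lip=f[(f[:,2]<95)&(abs(f[:,1])<80)]
    print(n,"lip x pct",np.percentile(lip[:,0],[0.5,2,5,25,50,75]),"z",np.percentile(lip[:,2],[5,25,50,75,95]))
    for y in range(-80,81,40):
        t=lip[abs(lip[:,1]-y)<10]; t=t[t[:,2]>60]; print(y,np.sort(t[:,0])[:6], len(t))
    t=f[(f[:,2]<95)&(f[:,2]>62)&(f[:,0]<-18)]; print("y range",np.percentile(t[:,1],[0,2,98,100]))
    for s in(-1,1):
        c=f[(f[:,2]>100)&(abs(f[:,1]-s*100)<25)]; print("col",s,len(c),np.percentile(c[:,0],[1,5,25,50,75]) if len(c) else 0)
    r=X[(X[...,2]>375)&(X[...,2]<400)&(abs(X[...,0]-90)<150)&(abs(X[...,1])<200)]
    print("roof",np.percentile(r,[0.5,99.5],axis=0))
E
```

```text
top lip x pct [-33.7 -33.  -31.9 -23.5 -12.8  -2.5] z [68.  71.2 73.6 76.4 81.5]
-80 [-33.1 -32.7 -32.2 -29.8 -29.1 -29. ] 40
-40 [-33.9 -33.2 -32.7 -32.  -31.3 -31. ] 79
0 [-33.1 -33.  -32.9 -32.1 -31.9 -31.6] 80
40 [-33.7 -32.8 -32.2 -32.2 -31.9 -31.6] 79
80 [-33.6 -31.4 -31.1 -30.2 -28.3 -27.9] 40
y range [-87.6 -84.2  83.4  86.8]
col -1 246 [-1.4 -1.1 -0.   1.7  5.6]
col 1 196 [-1.1 -0.7  0.2  0.7  3.6]
roof [[   0.  -132.2  382.4]
 [ 178.4  132.5  399.2]]
side lip x pct [-37.3 -36.9 -35.8 -25.4  -9.9   1.8] z [69.5 72.5 74.2 77.6 91. ]
-80 [-36.4 -35.8 -34.6 -33.2 -32.9 -27.7] 23
-40 [-36.4 -36.4 -35.6 -35.4 -35.1 -35.1] 40
0 [-37.1 -36.9 -36.2 -36.1 -35.  -34.6] 45
40 [-37.3 -36.7 -36.6 -36.1 -35.7 -34.9] 50
80 [-37.5 -35.8 -34.8 -33.8 -31.8 -30.7] 24
y range [-83.3 -77.3  91.7  95.6]
col -1 698 [-5.2 -4.1 -2.3  1.8 15.2]
col 1 297 [-4.4 -4.1 -3.1 -2.  -0.8]
roof [[  -3.9 -123.3  376. ]
 [ 173.6  139.6  399.4]]
```

Call:
step_arm(
  increments=[
    {"tx": 0,"ty": 0,"tz": 40,"ax": 0,"ay": 0,"az": 0,"claw": -1},
    {"tx": 0,"ty": 0,"tz": 40,"ax": 0,"ay": 0,"az": 0,"claw": -1},
  ],
  newtons=20,
)

```text
time_s: 0.3
tcp_pos: [0.2268, 0.6349, 0.3247]
eef_rot: [179.8, -0.1, -19.6]
contact_force: [-0.4, 0.4, 1.3]
gripper_width: 0.0767
```

Call:
step_arm(
  increments=[
    {"tx": 20,"ty": -38,"tz": 16,"ax": 0,"ay": 0,"az": 0,"claw": -1},
    {"tx": 20,"ty": -38,"tz": 16,"ax": 0,"ay": 0,"az": 0,"claw": -1},
    {"tx": 20,"ty": -38,"tz": 16,"ax": 0,"ay": 0,"az": 0,"claw": -1},
    {"tx": 20,"ty": -38,"tz": 16,"ax": 0,"ay": 0,"az": 0,"claw": -1},
    {"tx": 20,"ty": -38,"tz": 16,"ax": 0,"ay": 0,"az": 0,"claw": -1},
    {"tx": 20,"ty": -38,"tz": 16,"ax": 0,"ay": 0,"az": 0,"claw": -1},
    {"tx": 9,"ty": -44,"tz": 0,"ax": 0,"ay": 0,"az": 0,"claw": -1},
    {"tx": 9,"ty": -44,"tz": 0,"ax": 0,"ay": 0,"az": 0,"claw": -1},
    {"tx": 9,"ty": -44,"tz": 0,"ax": 0,"ay": 0,"az": 0,"claw": -1},
    {"tx": 9,"ty": -44,"tz": 0,"ax": 0,"ay": 0,"az": 0,"claw": -1},
  ],
)

```text
time_s: 1.3
tcp_pos: [0.3827, 0.2298, 0.4214]
eef_rot: [-180.0, 0.0, -19.6]
contact_force: [1.4, -0.0, -0.5]
gripper_width: 0.0012
```

```bash
python3 -c "
from h import *
s=r.get_state();print(s['joints'],s['tcp_pos'],s['eef_rot'])"
```

```text
[ 5.64211514e+01 -5.74424143e+00 -7.82828162e+00 -8.87306757e-03
 -8.79134717e+01  1.39559334e+01] [0.38269252 0.22977784 0.42144946] [-1.79995447e+02  8.00537751e-03 -1.96232377e+01]
```

Call:
step_arm(
  increments=[
    {"tx": 3,"ty": -46,"tz": 0,"ax": 0,"ay": 0,"az": 1,"claw": -1},
    {"tx": 3,"ty": -46,"tz": 0,"ax": 0,"ay": 0,"az": 1,"claw": -1},
    {"tx": 3,"ty": -46,"tz": 0,"ax": 0,"ay": 0,"az": 1,"claw": -1},
    {"tx": 3,"ty": -46,"tz": 0,"ax": 0,"ay": 0,"az": 1,"claw": -1},
    {"tx": 0,"ty": -46,"tz": 0,"ax": 0,"ay": 0,"az": 1,"claw": -1},
    {"tx": 0,"ty": -46,"tz": 0,"ax": 0,"ay": 0,"az": 1,"claw": -1},
    {"tx": 0,"ty": -46,"tz": 0,"ax": 0,"ay": 0,"az": 1,"claw": -1},
    {"tx": 0,"ty": -46,"tz": 0,"ax": 0,"ay": 0,"az": 1,"claw": -1},
    {"tx": 0,"ty": -46,"tz": 0,"ax": 0,"ay": 0,"az": 1,"claw": -1},
    {"tx": 0,"ty": -46,"tz": 0,"ax": 0,"ay": 0,"az": 1.5,"claw": -1},
    {"tx": 0,"ty": -45,"tz": 0,"ax": 0,"ay": 0,"az": 0,"claw": -1},
    {"tx": 0,"ty": 0,"tz": 0,"ax": 0,"ay": 0,"az": 0,"claw": -1},
  ],
)

```text
time_s: 2.5
tcp_pos: [0.394, -0.2774, 0.4201]
eef_rot: [180.0, 0.2, -9.5]
contact_force: [-0.3, 0.4, 0.2]
gripper_width: 0.0006
```

```bash
python3 -c "
from h import *
s=r.get_state();print(s['joints'],s['tcp_pos'],s['eef_rot'])"
```

```text
[-1.16712075e+01 -1.90657736e+00 -4.50484648e+00  3.08087908e-02
 -8.75828745e+01  9.22047431e+01] [ 0.39400046 -0.27743331  0.42011454] [179.97621424   0.18219385  -9.46515418]
```

Call:
step_arm(
  increments=[
    {"tx": 0,"ty": 0,"tz": 0,"ax": -1.26,"ay": -7.9,"az": 0,"claw": -1},
    {"tx": 0,"ty": 0,"tz": 0,"ax": -1.26,"ay": -7.9,"az": 0,"claw": -1},
    {"tx": 0,"ty": 0,"tz": 0,"ax": -1.26,"ay": -7.9,"az": 0,"claw": -1},
    {"tx": 0,"ty": 0,"tz": 0,"ax": -1.26,"ay": -7.9,"az": 0,"claw": -1},
    {"tx": 0,"ty": 0,"tz": 0,"ax": -1.26,"ay": -7.9,"az": 0,"claw": -1},
    {"tx": 0,"ty": 0,"tz": 0,"ax": -1.26,"ay": -7.9,"az": 0,"claw": -1},
    {"tx": 0,"ty": 0,"tz": 0,"ax": -1.26,"ay": -7.9,"az": 0,"claw": -1},
    {"tx": 0,"ty": 0,"tz": 0,"ax": 0,"ay": 0,"az": 0,"claw": -1},
  ],
)

```text
time_s: 3.3
tcp_pos: [0.3923, -0.2721, 0.419]
eef_rot: [-179.6, -56.2, -9.5]
contact_force: [-0.5, -0.6, -1.0]
gripper_width: 0.0003
```

```bash
python3 -c "
from h import *
from scipy.spatial.transform import Rotation as Ro
s=r.get_state();print(s['joints'],s['tcp_pos'],s['eef_rot']);print(Ro.from_euler('xyz',s['eef_rot'],degrees=True).as_matrix())"
```

```text
[-17.71724476 -29.10217531 -35.9020174  -15.41244285 -28.21566577
 108.24007803] [ 0.39228924 -0.27207419  0.41898885] [-179.5741251   -56.15621799   -9.52866441]
[[ 0.54924642 -0.15944819  0.82030765]
 [-0.09219483 -0.98719762 -0.1301575 ]
 [ 0.83055914 -0.00413958 -0.55691506]]
```

Call:
step_arm(
  increments=[
    {"tx": 9,"ty": -2,"tz": -44,"ax": 0,"ay": 0,"az": 0,"claw": -1},
    {"tx": 9,"ty": -2,"tz": -44,"ax": 0,"ay": 0,"az": 0,"claw": -1},
    {"tx": 9,"ty": -2,"tz": -44,"ax": 0,"ay": 0,"az": 0,"claw": -1},
    {"tx": 9,"ty": -2,"tz": -44,"ax": 0,"ay": 0,"az": 0,"claw": -1},
    {"tx": 9,"ty": -2,"tz": -44,"ax": 0,"ay": 0,"az": 0,"claw": -1},
    {"tx": 9,"ty": -2,"tz": -44,"ax": 0,"ay": 0,"az": 0,"claw": -1},
    {"tx": 0,"ty": 0,"tz": 0,"ax": 0,"ay": 0,"az": 0,"claw": -1},
  ],
)

```text
time_s: 4.0
tcp_pos: [0.4362, -0.2771, 0.2072]
eef_rot: [-178.7, -53.7, -10.4]
contact_force: [-1.7, -0.5, 0.3]
gripper_width: 0.0004
```

```bash
python3 -c "
from h import *
s=r.get_state();print(s['joints'],s['tcp_pos'],s['eef_rot'])
c=cap('side');cv2.imwrite('pics/s2.png',cv2.resize(c['image'][90:300,150:400],None,fx=3,fy=2.8))"
```

```text
[-41.17880737  -5.15888172 -34.12638706 -66.49500463 -28.10515335
 173.36378218] [ 0.43616743 -0.27710609  0.20715084] [-178.68125278  -53.71930492  -10.41488272]
```

View pics/s2.png

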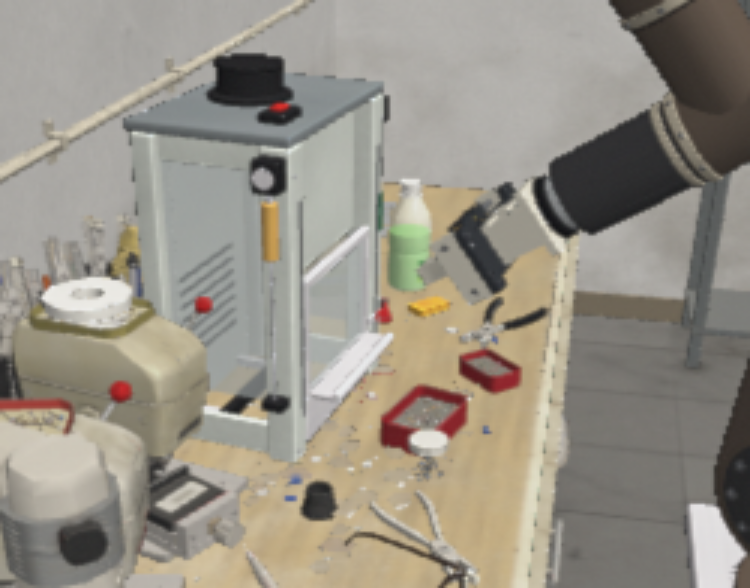

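```bash
cat > kin.py <<'E'
import numpy as np
from scipy.spatial.transform import Rotation as Ro
from scipy.optimize import least_squares
D=[([86.866,20.546,.682,0,-70.136,-16.507],[.22676,.63532,.2447],[179.91,0,-19.646]),
([56.421,-5.744,-7.828,-.009,-87.913,13.956],[.38269,.22978,.42145],[-179.995,.008,-19.623]),
([-11.671,-1.907,-4.505,.031,-87.583,92.205],[.394,-.27743,.42011],[179.976,.182,-9.465]),
([-17.717,-29.102,-35.902,-15.412,-28.216,108.24],[.39229,-.27207,.41899],[-179.574,-56.156,-9.529]),
([-41.179,-5.159,-34.126,-66.495,-28.105,173.364],[.43617,-.27711,.20715],[-178.681,-53.719,-10.415])]
def fk(q,k,s4=1,s6=1,c6=0):
    a,h,L1,L2,L3,lat,d=k
    E=lambda ax,v: Ro.from_euler(ax,v,degrees=True)
    R1=E('z',q[0]);R2=R1*E('y',q[1]);R3=R1*E('y',q[1]-q[2]);R4=R3*E('x',s4*q[3]);R5=R4*E('y',-q[4]);R6=R5*E('x',s6*q[5]+c6)
    p=R1.apply([a,lat,h])+R2.apply([0,0,L1])+R3.apply([L2,0,L3])+R5.apply([d,0,0])
    return p,R6.apply([1,0,0]),R6
Q=Ro.from_euler('xyz',[0,90,0],degrees=True)
E
python3 - <<'E'
from kin import *
for s4 in(1,-1):
    f=lambda k:np.concatenate([np.r_[fk(q,k,s4)[0]-p,0.3*(fk(q,k,s4)[1]-Ro.from_euler('xyz',e,degrees=True).as_matrix()[:,2])] for q,p,e in D])
    o=least_squares(f,[.0,.3,.4,.4,0,-.19,.2]); print(s4,o.cost,o.x.round(4),np.abs(o.fun).max())
    for s6 in(1,-1):
        for q,p,e in D:
            T=Ro.from_euler('xyz',e,degrees=True); print(s6,(fk(q,o.x,s4,s6)[2].inv()*T).as_matrix().round(2).tolist())
E
```

```text
1 0.06496965714240273 [ 0.1239 -0.2132 -0.076   0.3073  0.574  -0.1461 -0.1686] 0.19509230261041263
1 [[-0.0, -0.0, 1.0], [-0.84, 0.54, 0.0], [-0.54, -0.84, -0.0]]
1 [[0.0, 0.0, 1.0], [-0.88, -0.47, 0.0], [0.47, -0.88, -0.0]]
1 [[0.0, -0.0, 1.0], [1.0, 0.08, 0.0], [-0.08, 1.0, 0.0]]
1 [[-0.02, 0.25, 0.97], [0.99, 0.16, -0.02], [-0.16, 0.96, -0.25]]
1 [[-0.26, 0.73, 0.63], [0.82, 0.51, -0.26], [-0.51, 0.44, -0.73]]
-1 [[0.0, -0.0, 1.0], [-1.0, 0.0, 0.0], [-0.0, -1.0, -0.0]]
-1 [[0.0, 0.0, 1.0], [-1.0, 0.0, 0.0], [-0.0, -1.0, 0.0]]
-1 [[0.0, -0.0, 1.0], [-1.0, -0.0, 0.0], [0.0, -1.0, -0.0]]
-1 [[-0.02, 0.25, 0.97], [-0.89, 0.44, -0.13], [-0.46, -0.86, 0.21]]
-1 [[-0.26, 0.73, 0.63], [0.68, 0.6, -0.42], [-0.69, 0.31, -0.65]]
-1 0.009846569964903244 [-0.28    0.2794  0.6788  0.7599 -0.1204 -0.1699  0.3824] 0.08347712275324268
1 [[-0.0, -0.0, 1.0], [-0.84, 0.54, 0.0], [-0.54, -0.84, -0.0]]
1 [[-0.0, -0.0, 1.0], [-0.88, -0.47, -0.0], [0.47, -0.88, -0.0]]
1 [[-0.0, -0.0, 1.0], [1.0, 0.08, 0.0], [-0.08, 1.0, 0.0]]
1 [[-0.0, -0.0, 1.0], [0.8, 0.59, 0.0], [-0.59, 0.8, 0.0]]
1 [[0.0, 0.0, 1.0], [-0.97, 0.23, 0.0], [-0.23, -0.97, 0.0]]
-1 [[0.0, -0.0, 1.0], [-1.0, 0.0, 0.0], [-0.0, -1.0, -0.0]]
-1 [[-0.0, -0.0, 1.0], [-1.0, -0.0, -0.0], [0.0, -1.0, -0.0]]
-1 [[-0.0, -0.0, 1.0], [-1.0, 0.0, -0.0], [-0.0, -1.0, -0.0]]
-1 [[-0.0, -0.0, 1.0], [-1.0, 0.0, -0.0], [-0.0, -1.0, -0.0]]
-1 [[0.0, 0.0, 1.0], [-1.0, 0.0, 0.0], [-0.0, -1.0, 0.0]]
```

```bash
cat >> kin.py <<'E'
def fk2(q,k):
    a,h,L1,L2,L3,lat,d,ly,lz=k
    E=lambda ax,v: Ro.from_euler(ax,v,degrees=True)
    R1=E('z',q[0]);R2=R1*E('y',q[1]);R3=R1*E('y',q[1]-q[2]);R4=R3*E('x',-q[3]);R5=R4*E('y',-q[4]);R6=R5*E('x',-q[5])
    p=R1.apply([a,lat,h])+R2.apply([0,0,L1])+R3.apply([L2,0,L3])+R5.apply([d,ly,lz])
    return p,R6*Ro.from_matrix([[0,0,1],[-1,0,0],[0,-1,0]])
def fit(D=D):
    f=lambda k:np.r_[np.concatenate([fk2(q,k)[0]-p for q,p,e in D]),1e-3*k]
    best=None
    rng=np.random.default_rng(0)
    for i in range(30):
        o=least_squares(f,np.array([.0,.3,.4,.4,0,-.1,.2,-.1,0])+rng.normal(0,.15,9))
        if best is None or o.cost<best.cost: best=o
    return best
def ik(p,T,k,q0):
    lo=[-176,-82,-58,-173.8,-174.7,-.2];lo[5]=-173.6;hi=[176,121,71.7,95.5,-.2,173.6]
    f=lambda q:np.r_[(fk2(q,k)[0]-p)*10,(T.inv()*fk2(q,k)[1]).as_rotvec()*3]
    best=None; rng=np.random.default_rng(1)
    for i in range(12):
        s=np.clip(np.array(q0)+(0 if i==0 else 1)*rng.normal(0,60,6),np.array(lo)+1,np.array(hi)-1)
        o=least_squares(f,s,bounds=(lo,hi),x_scale=50)
        if best is None or o.cost<best.cost-1e-7: best=o
    return best
E
python3 - <<'E'
from kin import *
o=fit(); print(o.cost,o.x.round(4),np.abs(o.fun[:15]).max())
E
```

```text
4.2804540748305033e-07 [-2.500e-03  2.001e-01  6.025e-01  4.665e-01 -1.500e-03 -1.000e-03
  3.597e-01 -1.907e-01 -3.000e-04] 0.00014110773910935848
```

```bash
python3 - <<'E'
from kin import *
np.set_printoptions(precision=0,suppress=True)
k=fit().x
a=np.radians(-9.1); ex=np.array([np.cos(a),np.sin(a),0]); ey=np.array([-ex[1],ex[0],0]); o=np.array([.556,-.2827,0])
q0=[-41,-5,-34,-66,-28,0]
for tilt in (30,38,46):
  for flip in (0,180):
    T=Ro.from_rotvec(-np.radians(90-tilt)*ey)*Ro.from_euler('xyz',[180,0,-9.1+flip],degrees=True)
    for nm,x,z in (("lip",-60,.05),("lip",-60,.12),("lip",-60,.22),("pushA",-185,.03),("pushA",-160,.03),("pushB",0,.03)):
      for y in ((0,) if nm[0]=="l" else (15,)):
        s=ik(o+ex*x/1000+ey*y/1000+[0,0,z],T,k,q0); print(tilt,flip,nm,x,z,"cost %.1e"%s.cost,s.x)
E
```

```text
30 0 lip -60 0.05 cost 2.7e-30 [ -64.   29.  -41. -112.  -50. -112.]
30 0 lip -60 0.12 cost 9.5e-30 [ -58.   15.  -37. -102.  -42. -134.]
30 0 lip -60 0.22 cost 2.3e-25 [ -45.   -1.  -32.  -82.  -31. -169.]
30 0 pushA -185 0.03 cost 6.8e-27 [ -83.   36.  -50. -104.  -59.  -94.]
30 0 pushA -160 0.03 cost 2.1e-30 [ -79.   35.  -49. -107.  -58.  -96.]
30 0 pushB 0 0.03 cost 9.3e-31 [ -58.   33.  -38. -120.  -49. -109.]
30 180 lip -60 0.05 cost 3.9e-25 [ -64.   29.  -41. -112.  -50.   68.]
30 180 lip -60 0.12 cost 4.0e-23 [ -58.   15.  -37. -102.  -42.   46.]
30 180 lip -60 0.22 cost 1.5e-28 [-45.  -1. -32. -82. -31.  11.]
30 180 pushA -185 0.03 cost 1.5e-29 [ -83.   36.  -50. -104.  -59.   86.]
30 180 pushA -160 0.03 cost 1.8e-30 [ -79.   35.  -49. -107.  -58.   84.]
30 180 pushB 0 0.03 cost 8.9e-29 [ -58.   33.  -38. -120.  -49.   71.]
38 0 lip -60 0.05 cost 8.5e-27 [ -54.   21.  -36. -103.  -35. -133.]
38 0 lip -60 0.12 cost 9.1e-30 [ -44.    9.  -32.  -86.  -27. -161.]
38 0 lip -60 0.22 cost 5.9e-23 [-24.  -4. -33. -51. -15. 150.]
38 0 pushA -185 0.03 cost 4.6e-26 [ -72.   23.  -47. 
[... 683 characters left out ...]
5.   7. -33. -56. -13. 156.]
46 0 lip -60 0.22 cost 2.9e-27 [ -9.  -5. -49.   2.  -2.  88.]
46 0 pushA -185 0.03 cost 5.9e-29 [ -57.   14.  -43.  -90.  -31. -142.]
46 0 pushA -160 0.03 cost 8.7e-28 [ -53.   15.  -41.  -91.  -29. -144.]
46 0 pushB 0 0.03 cost 1.2e-30 [ -34.   21.  -27.  -86.  -17. -165.]
46 180 lip -60 0.05 cost 2.7e-20 [-38.  16. -31. -82. -20.  14.]
46 180 lip -60 0.12 cost 1.1e-21 [-25.   7. -33. -56. -13. -24.]
46 180 lip -60 0.22 cost 7.2e-29 [ -9.  -5. -49.   2.  -2. -92.]
46 180 pushA -185 0.03 cost 1.0e-29 [-57.  14. -43. -90. -31.  38.]
46 180 pushA -160 0.03 cost 8.4e-19 [-53.  15. -41. -91. -29.  36.]
46 180 pushB 0 0.03 cost 1.6e-29 [-34.  21. -27. -86. -17.  15.]
```

Call:
step_arm(
  increments=[
    {"tx": 0,"ty": 0,"tz": 0,"ax": 6.53,"ay": -1.01,"az": -4.85,"claw": -1},
    {"tx": 0,"ty": 0,"tz": 0,"ax": 6.53,"ay": -1.01,"az": -4.85,"claw": -1},
    {"tx": 0,"ty": 0,"tz": 0,"ax": 6.53,"ay": -1.01,"az": -4.85,"claw": -1},
    {"tx": 0,"ty": 0,"tz": 0,"ax": 6.53,"ay": -1.01,"az": -4.85,"claw": -1},
    {"tx": 0,"ty": 0,"tz": 0,"ax": 6.53,"ay": -1.01,"az": -4.85,"claw": -1},
    {"tx": 0,"ty": 0,"tz": 0,"ax": 6.53,"ay": -1.01,"az": -4.85,"claw": -1},
    {"tx": 0,"ty": 0,"tz": 0,"ax": 6.53,"ay": -1.01,"az": -4.85,"claw": -1},
    {"tx": 0,"ty": 0,"tz": 0,"ax": 6.53,"ay": -1.01,"az": -4.85,"claw": -1},
    {"tx": 0,"ty": 0,"tz": 0,"ax": 6.53,"ay": -1.01,"az": -4.85,"claw": -1},
    {"tx": 0,"ty": 0,"tz": 0,"ax": 6.53,"ay": -1.01,"az": -4.85,"claw": -1},
    {"tx": 0,"ty": 0,"tz": 0,"ax": 6.53,"ay": -1.01,"az": -4.85,"claw": -1},
  ],
)

```text
time_s: 5.15
tcp_pos: [0.4371, -0.2772, 0.2146]
eef_rot: [-126.3, 0.1, -99.4]
contact_force: [0.3, -0.9, 0.4]
gripper_width: 0.0007
```

Call:
step_arm(
  increments=[
    {"tx": 0,"ty": 0,"tz": 0,"ax": 6.53,"ay": -1.01,"az": -4.85,"claw": -1},
    {"tx": 0,"ty": 0,"tz": 0,"ax": 6.53,"ay": -1.01,"az": -4.85,"claw": -1},
    {"tx": 0,"ty": 0,"tz": 0,"ax": 6.53,"ay": -1.01,"az": -4.85,"claw": -1},
    {"tx": 0,"ty": 0,"tz": 0,"ax": 6.53,"ay": -1.01,"az": -4.85,"claw": -1},
    {"tx": 0,"ty": 0,"tz": 0,"ax": 6.53,"ay": -1.01,"az": -4.85,"claw": -1},
    {"tx": 0,"ty": 0,"tz": 0,"ax": 6.53,"ay": -1.01,"az": -4.85,"claw": -1},
    {"tx": 0,"ty": 0,"tz": 0,"ax": 6.53,"ay": -1.01,"az": -4.85,"claw": -1},
    {"tx": 0,"ty": 0,"tz": 0,"ax": 6.53,"ay": -1.01,"az": -4.85,"claw": -1},
    {"tx": 0,"ty": 0,"tz": 0,"ax": 6.53,"ay": -1.01,"az": -4.85,"claw": -1},
    {"tx": 0,"ty": 0,"tz": 0,"ax": 6.53,"ay": -1.01,"az": -4.85,"claw": -1},
    {"tx": 0,"ty": 0,"tz": 0,"ax": 6.53,"ay": -1.01,"az": -4.85,"claw": -1},
    {"tx": 0,"ty": 0,"tz": 0,"ax": 0,"ay": 0,"az": 0,"claw": -1},
  ],
)

```text
time_s: 6.35
tcp_pos: [0.437, -0.2772, 0.2143]
eef_rot: [179.1, 53.4, 170.4]
contact_force: [-0.2, 1.3, 1.4]
gripper_width: 0.0004
```

```bash
cat > err.py <<'E'
from kin import *
from plant import r
a=np.radians(-9.1); ex=np.array([np.cos(a),np.sin(a),0]); ey=np.array([-ex[1],ex[0],0]); o=np.array([.556,-.2827,0])
def show(tilt=32,x=None,y=None,z=None):
    s=r.get_state(); p=np.array(s["tcp_pos"]); d=p-o
    print("t",s["time_s"],"j",np.round(s["joints"],1),"hood xyz mm",np.round([d@ex*1000,d@ey*1000,p[2]*1000],1),"F",np.round(s["contact_force"],1),"w",round(s["gripper_width"],4))
    T=Ro.from_rotvec(-np.radians(90-tilt)*ey)*Ro.from_euler('xyz',[180,0,-9.1+180],degrees=True)
    print("rotvec needed",np.round((T*Ro.from_euler('xyz',s["eef_rot"],degrees=True).inv()).as_rotvec(degrees=True),2))
    if x is not None: print("shift mm",np.round((o+ex*x/1000+ey*y/1000+[0,0,z/1000]-p)*1000,1))
E
python3 -c "
from err import *
show(32,-80,-15,52)"
```

```text
t 6.35 j [-39.3  -6.  -33.9 -63.6 -27.4 -10.2] hood xyz mm [-118.4  -13.4  214.3] F [-0.2  1.3  1.4] w 0.0004
rotvec needed [-1.22 -4.45 -0.25]
shift mm [  37.6   -7.6 -162.3]
```

Call:
step_arm(
  increments=[
    {"tx": 5,"ty": -1,"tz": -20,"ax": -0.2,"ay": -0.75,"az": 0,"claw": -1},
    {"tx": 5,"ty": -1,"tz": -20,"ax": -0.2,"ay": -0.75,"az": 0,"claw": -1},
    {"tx": 5,"ty": -1,"tz": -20,"ax": -0.2,"ay": -0.75,"az": 0,"claw": -1},
    {"tx": 5,"ty": -1,"tz": -20,"ax": -0.2,"ay": -0.75,"az": 0,"claw": -1},
    {"tx": 5,"ty": -1,"tz": -20,"ax": -0.2,"ay": -0.75,"az": 0,"claw": -1},
    {"tx": 5,"ty": -1,"tz": -20,"ax": -0.2,"ay": -0.75,"az": 0,"claw": -1},
    {"tx": 0,"ty": 0,"tz": 0,"ax": 0,"ay": 0,"az": 0,"claw": -1},
  ],
)

```text
time_s: 7.05
tcp_pos: [0.4656, -0.2829, 0.089]
eef_rot: [179.6, 57.7, 170.8]
contact_force: [-1.2, 0.6, -0.9]
gripper_width: 0.0005
```

```bash
python3 -c "
from err import *
from h import *
show(32,-78,-15,52)
c=cap('side');cv2.imwrite('pics/s3.png',cv2.resize(c['image'][170:280,220:370],None,fx=5,fy=5))"
```

```text
t 7.05 j [ -61.9   18.   -38.2 -100.3  -43.5   49.4] hood xyz mm [-89.2 -14.5  89. ] F [-1.2  0.6 -0.9] w 0.0005
rotvec needed [-0.25 -0.26 -0.26]
shift mm [ 11.   -2.3 -37. ]
```

View pics/s3.png

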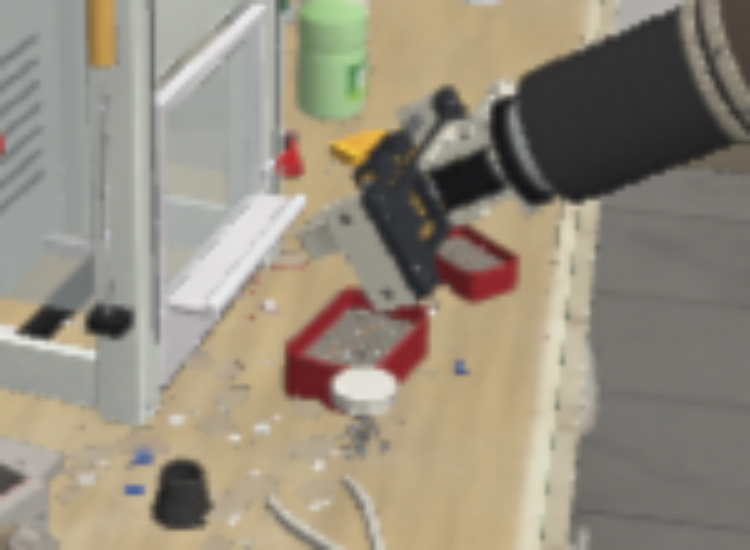

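```bash
python3 -c "
from h import *
from err import *
c=cap('side');X=c['W'].reshape(-1,3);d=X-o;H=np.stack([d@ex*1000,d@ey*1000,X[:,2]*1000],-1)
m=(H[:,0]>-200)&(H[:,0]<-45)&(abs(H[:,1]+15)<110)&(H[:,2]>50)&(H[:,2]<150)
H=H[m]
for x in range(-160,-45,10):
  t=H[abs(H[:,0]-x)<5]
  if len(t): print(x,t[:,2].min().round(),t[:,2].max().round(),t[:,1].min().round(),t[:,1].max().round(),len(t))
"
```

```text
-160 88.0 149.0 -109.0 86.0 96
-150 86.0 150.0 -5.0 85.0 66
-140 96.0 149.0 -99.0 83.0 46
-130 115.0 150.0 -101.0 80.0 51
-120 124.0 149.0 -98.0 77.0 20
-110 139.0 148.0 -98.0 71.0 6
-100 84.0 98.0 -0.0 6.0 6
-90 80.0 106.0 -8.0 9.0 19
-80 72.0 99.0 -26.0 5.0 20
-70 83.0 94.0 -19.0 -1.0 4
-50 67.0 78.0 -81.0 88.0 58
```

Call:
step_arm(
  increments=[
    {"tx": 4,"ty": -1,"tz": -9,"ax": 0,"ay": 0,"az": 0,"claw": -1},
    {"tx": 4,"ty": -1,"tz": -9,"ax": 0,"ay": 0,"az": 0,"claw": -1},
    {"tx": 3,"ty": 0,"tz": -9,"ax": 0,"ay": 0,"az": 0,"claw": -1},
    {"tx": 0,"ty": 0,"tz": -9,"ax": 0,"ay": 0,"az": 0,"claw": -1},
    {"tx": 0,"ty": 0,"tz": 0,"ax": 0,"ay": 0,"az": 0,"claw": -1},
  ],
)

```text
time_s: 7.65
tcp_pos: [0.4778, -0.2851, 0.0571]
eef_rot: [179.9, 57.9, 171.1]
contact_force: [-0.2, 0.2, -0.3]
gripper_width: 0.0004
```

```bash
python3 -c "
from err import *
show(32,-54,-15,52)"
```

```text
t 7.65 j [ -63.8   24.8  -39.  -106.2  -46.3   59.9] hood xyz mm [-76.9 -14.7  57.1] F [-0.2  0.2 -0.3] w 0.0004
rotvec needed [-0.04 -0.05 -0.25]
shift mm [22.5 -3.9 -5.1]
```

Call:
step_arm(
  increments=[
    {"tx": 0,"ty": 0,"tz": -5,"ax": 0,"ay": 0,"az": 0,"claw": -1},
    {"tx": 6,"ty": -1,"tz": 0,"ax": 0,"ay": 0,"az": 0,"claw": -1},
    {"tx": 6,"ty": -1,"tz": 0,"ax": 0,"ay": 0,"az": 0,"claw": -1},
    {"tx": 6,"ty": -1,"tz": 0,"ax": 0,"ay": 0,"az": 0,"claw": -1},
    {"tx": 4,"ty": -1,"tz": 0,"ax": 0,"ay": 0,"az": 0,"claw": -1},
    {"tx": 0,"ty": 0,"tz": 0,"ax": 0,"ay": 0,"az": 0,"claw": -1},
  ],
)

```text
time_s: 8.25
tcp_pos: [0.5002, -0.2895, 0.0513]
eef_rot: [179.7, 57.9, 170.7]
contact_force: [-0.1, 0.3, 0.7]
gripper_width: 0.0006
```

```bash
python3 -c "
from err import *
show(32,-54,-15,52)"
```

```text
t 8.25 j [ -61.7   26.3  -37.5 -108.4  -45.4   60.2] hood xyz mm [-54.  -15.5  51.3] F [-0.1  0.3  0.7] w 0.0006
rotvec needed [-0.17 -0.03 -0.11]
shift mm [0.1 0.5 0.7]
```

Call:
step_arm(
  increments=[
    {"tx": 0,"ty": 0,"tz": 3,"ax": 0,"ay": 0,"az": 0,"claw": -1},
    {"tx": 0,"ty": 0,"tz": 3,"ax": 0,"ay": 0,"az": 0,"claw": -1},
    {"tx": 0,"ty": 0,"tz": 3,"ax": 0,"ay": 0,"az": 0,"claw": -1},
    {"tx": 0,"ty": 0,"tz": 3,"ax": 0,"ay": 0,"az": 0,"claw": -1},
    {"tx": 0,"ty": 0,"tz": 3,"ax": 0,"ay": 0,"az": 0,"claw": -1},
    {"tx": 0,"ty": 0,"tz": 3,"ax": 0,"ay": 0,"az": 0,"claw": -1},
    {"tx": 0,"ty": 0,"tz": 0,"ax": 0,"ay": 0,"az": 0,"claw": -1},
  ],
)

```text
time_s: 8.95
tcp_pos: [0.4994, -0.2894, 0.0695]
eef_rot: [179.7, 57.9, 170.8]
contact_force: [-2.2, -1.4, -0.3]
gripper_width: 0.0002
```

```bash
python3 -c "
from err import *
show(32,-54,-15,52)"
```

```text
t 8.95 j [ -60.2   22.8  -36.8 -105.8  -43.4   54.7] hood xyz mm [-54.8 -15.5  69.5] F [-2.2 -1.4 -0.3] w 0.0002
rotvec needed [-0.16 -0.05 -0.09]
shift mm [  0.9   0.4 -17.5]
```

```bash
cat > sash.py <<'E'
from h import *
from err import *
def lip(n="top",f=None):
    c=cap(n); d=c['W']-o; H=np.stack([d@ex*1000,d@ey*1000,c['W'][...,2]*1000],-1)
    m=(H[...,0]>-50)&(H[...,0]<-20)&(abs(H[...,1]+0)<85)&(abs(H[...,1]+15)>35)&(H[...,2]>55)&(H[...,2]<260)
    t=H[m]; print(n,"lip z pct",np.percentile(t[:,2],[5,25,50,75,95]).round(1),"x",np.percentile(t[:,0],[2,50]).round(1),len(t))
    im=c["image"].astype(int); red=(im[...,2]>130)&(im[...,1]<70)&(im[...,0]<80)
    k=red&(abs(H[...,1]+100)<30)&(abs(H[...,0]+20)<30)
    if k.any(): print("red pointer",H[k].mean(0).round(1),k.sum())
    if f: cv2.imwrite(f,cv2.resize(c["image"][100:260,200:400],None,fx=4,fy=3.7) if n=="top" else cv2.resize(c['image'][100:280,190:370],None,fx=4,fy=3.3))
    return c,H
E
python3 -c "
from sash import *
lip('top');lip('side','pics/s4.png')
for i in range(3): show()"
```

```text
top lip z pct [79.3 82.8 84.8 87.5 90.4] x [-45.3 -33.3] 247
red pointer [ -14.  -123.    98.1] 1
side lip z pct [81.  83.3 84.2 86.  88.3] x [-48.6 -35.8] 115
t 9.05 j [ -60.3   22.9  -36.8 -105.9  -43.5   54.8] hood xyz mm [-54.9 -15.6  69.1] F [-2.1  0.2 -0.6] w 0.0004
rotvec needed [-0.18 -0.06 -0.08]
t 9.05 j [ -60.3   22.9  -36.8 -105.9  -43.5   54.8] hood xyz mm [-54.9 -15.6  69.1] F [-2.1  0.2 -0.6] w 0.0004
rotvec needed [-0.18 -0.06 -0.08]
t 9.05 j [ -60.3   22.9  -36.8 -105.9  -43.5   54.8] hood xyz mm [-54.9 -15.6  69.1] F [-2.1  0.2 -0.6] w 0.0004
rotvec needed [-0.18 -0.06 -0.08]
```

View pics/s4.png

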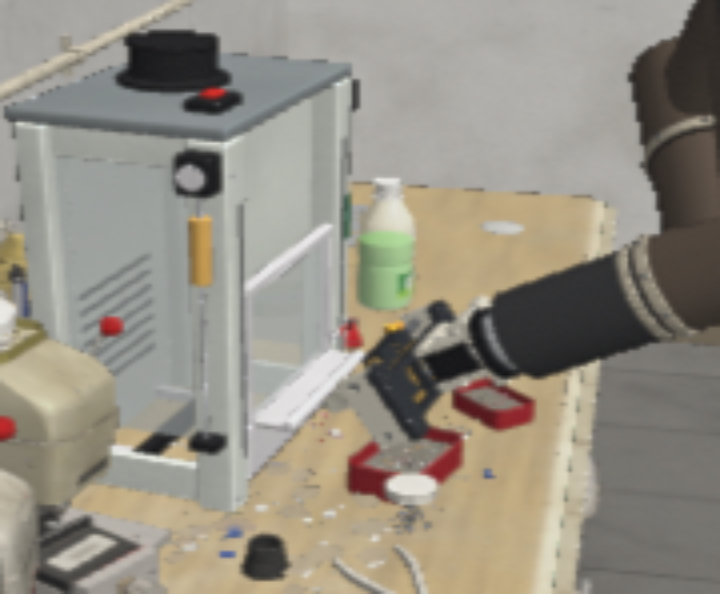

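Call:
step_arm(
  increments=[
    {"tx": 0,"ty": 0,"tz": 5,"ax": 0,"ay": 0,"az": 0,"claw": -1},
    {"tx": 0,"ty": 0,"tz": 9,"ax": 0,"ay": 0,"az": 0,"claw": -1},
    {"tx": 0,"ty": 0,"tz": 9,"ax": 0,"ay": 0,"az": 0,"claw": -1},
    {"tx": 0,"ty": 0,"tz": 9,"ax": 0,"ay": 0,"az": 0,"claw": -1},
    {"tx": 0,"ty": 0,"tz": 9,"ax": 0,"ay": 0,"az": 0,"claw": -1},
    {"tx": 0,"ty": 0,"tz": 9,"ax": 0,"ay": 0,"az": 0,"claw": -1},
    {"tx": 0,"ty": 0,"tz": 9,"ax": 0,"ay": 0,"az": 0,"claw": -1},
    {"tx": 0,"ty": 0,"tz": 9,"ax": 0,"ay": 0,"az": 0,"claw": -1},
    {"tx": 0,"ty": 0,"tz": 7,"ax": 0,"ay": 0,"az": 0,"claw": -1},
    {"tx": 0,"ty": 0,"tz": 5,"ax": 0,"ay": 0,"az": 0,"claw": -1},
    {"tx": 0,"ty": 0,"tz": 0,"ax": 0,"ay": 0,"az": 0,"claw": -1},
  ],
)

```text
time_s: 10.15
tcp_pos: [0.4997, -0.2893, 0.15]
eef_rot: [179.7, 58.0, 170.8]
contact_force: [-1.1, -0.8, -1.6]
gripper_width: 0.0006
```

```bash
python3 -c "
from sash import *
lip('top')
show()"
```

```text
top lip z pct [160.4 163.2 165.6 167.7 170.2] x [-45.4 -32.8] 279
red pointer [ -14.7 -111.4  176.3] 1
t 10.2 j [-51.8   9.3 -32.7 -92.  -35.3  28.6] hood xyz mm [-54.5 -15.4 149.6] F [-1.3 -0.3 -0.5] w 0.0003
rotvec needed [-0.16 -0.01 -0.1 ]
```

Call:
step_arm(
  increments=[
    {"tx": 0,"ty": 0,"tz": 5,"ax": 0,"ay": 0,"az": 0,"claw": -1},
    {"tx": 0,"ty": 0,"tz": 5,"ax": 0,"ay": 0,"az": 0,"claw": -1},
    {"tx": 0,"ty": 0,"tz": 4,"ax": 0,"ay": 0,"az": 0,"claw": -1},
    {"tx": 0,"ty": 0,"tz": 2,"ax": 0,"ay": 0,"az": 0,"claw": -1},
  ],
)

```text
time_s: 10.6
tcp_pos: [0.4994, -0.2891, 0.1649]
eef_rot: [179.6, 57.9, 170.6]
contact_force: [-0.9, -0.0, -3.0]
gripper_width: 0.0003
```

Call:
step_arm(
  increments=[
    {"tx": 0,"ty": 0,"tz": 2,"ax": 0,"ay": 0,"az": 0,"claw": -1},
    {"tx": 0,"ty": 0,"tz": 2,"ax": 0,"ay": 0,"az": 0,"claw": -1},
  ],
)

```text
time_s: 10.8
tcp_pos: [0.4995, -0.2891, 0.1688]
eef_rot: [179.6, 57.9, 170.6]
contact_force: [-0.0, 0.9, -3.0]
gripper_width: 0.0005
```

Call:
step_arm(
  increments=[
    {"tx": 0,"ty": 0,"tz": 2,"ax": 0,"ay": 0,"az": 0,"claw": -1},
    {"tx": 0,"ty": 0,"tz": 2,"ax": 0,"ay": 0,"az": 0,"claw": -1},
  ],
)

```text
time_s: 11.0
tcp_pos: [0.4994, -0.2892, 0.1729]
eef_rot: [179.6, 57.9, 170.6]
contact_force: [-0.7, 1.9, -2.1]
gripper_width: 0.0005
```

Call:
step_arm(
  increments=[
    {"tx": 0,"ty": 0,"tz": 2,"ax": 0,"ay": 0,"az": 0,"claw": -1},
    {"tx": 0,"ty": 0,"tz": 1,"ax": 0,"ay": 0,"az": 0,"claw": -1},
  ],
)

```text
time_s: 11.2
tcp_pos: [0.4995, -0.2892, 0.1762]
eef_rot: [179.6, 57.9, 170.7]
contact_force: [-1.5, 2.1, -2.3]
gripper_width: 0.0004
```

Call:
step_arm(
  increments=[
    {"tx": 0,"ty": 0,"tz": 2,"ax": 0,"ay": 0,"az": 0,"claw": -1},
    {"tx": 0,"ty": 0,"tz": 1,"ax": 0,"ay": 0,"az": 0,"claw": -1},
  ],
)

```text
time_s: 11.4
tcp_pos: [0.4995, -0.2893, 0.1792]
eef_rot: [179.6, 57.9, 170.7]
contact_force: [-0.8, 1.5, -2.3]
gripper_width: 0.0004
```

Call:
step_arm(
  increments=[
    {"tx": 0,"ty": 0,"tz": 1,"ax": 0,"ay": 0,"az": 0,"claw": -1},
    {"tx": 0,"ty": 0,"tz": 1,"ax": 0,"ay": 0,"az": 0,"claw": -1},
  ],
)

```text
time_s: 11.6
tcp_pos: [0.4995, -0.2893, 0.181]
eef_rot: [179.6, 57.9, 170.7]
contact_force: [-1.6, 2.5, -2.4]
gripper_width: 0.0003
```

Sash ≈ 122 mm, still no jump.

Call:
step_arm(
  increments=[
    {"tx": 0,"ty": 0,"tz": 2,"ax": 0,"ay": 0,"az": 0,"claw": -1},
    {"tx": 0,"ty": 0,"tz": 1,"ax": 0,"ay": 0,"az": 0,"claw": -1},
  ],
)

```text
time_s: 11.8
tcp_pos: [0.4995, -0.2894, 0.1842]
eef_rot: [179.6, 57.9, 170.7]
contact_force: [-1.9, 2.4, -3.1]
gripper_width: 0.0003
```

Call:
step_arm(
  increments=[
    {"tx": 0,"ty": 0,"tz": 2,"ax": 0,"ay": 0,"az": 0,"claw": -1},
    {"tx": 0,"ty": 0,"tz": 1,"ax": 0,"ay": 0,"az": 0,"claw": -1},
  ],
)

```text
time_s: 12.0
tcp_pos: [0.4995, -0.2895, 0.1872]
eef_rot: [179.7, 57.9, 170.7]
contact_force: [-2.7, 1.3, -2.3]
gripper_width: 0.0008
```

Call:
step_arm(
  increments=[
    {"tx": 0,"ty": 0,"tz": 1,"ax": 0,"ay": 0,"az": 0,"claw": -1},
    {"tx": 0,"ty": 0,"tz": 1,"ax": 0,"ay": 0,"az": 0,"claw": -1},
  ],
)

```text
time_s: 12.2
tcp_pos: [0.4995, -0.2895, 0.1891]
eef_rot: [179.6, 57.9, 170.7]
contact_force: [-1.5, 1.3, -2.2]
gripper_width: 0.0003
```

Call:
step_arm(
  increments=[
    {"tx": 0,"ty": 0,"tz": 2,"ax": 0,"ay": 0,"az": 0,"claw": -1},
    {"tx": 0,"ty": 0,"tz": 1,"ax": 0,"ay": 0,"az": 0,"claw": -1},
  ],
)

```text
time_s: 12.4
tcp_pos: [0.4995, -0.2895, 0.1922]
eef_rot: [179.6, 57.9, 170.7]
contact_force: [-2.3, 1.6, -2.3]
gripper_width: 0.0004
```

Call:
step_arm(
  increments=[
    {"tx": 0,"ty": 0,"tz": 2,"ax": 0,"ay": 0,"az": 0,"claw": -1},
    {"tx": 0,"ty": 0,"tz": 1,"ax": 0,"ay": 0,"az": 0,"claw": -1},
  ],
)

```text
time_s: 12.6
tcp_pos: [0.4995, -0.2894, 0.1953]
eef_rot: [179.7, 57.9, 170.7]
contact_force: [-3.1, 1.2, -2.1]
gripper_width: 0.0006
```

Call:
step_arm(
  increments=[
    {"tx": 0,"ty": 0,"tz": 1,"ax": 0,"ay": 0,"az": 0,"claw": -1},
    {"tx": 0,"ty": 0,"tz": 1,"ax": 0,"ay": 0,"az": 0,"claw": -1},
  ],
)

```text
time_s: 12.8
tcp_pos: [0.4995, -0.2895, 0.1971]
eef_rot: [179.7, 57.9, 170.7]
contact_force: [-2.2, 0.8, -1.6]
gripper_width: 0.0007
```

Call:
step_arm(
  increments=[
    {"tx": 0,"ty": 0,"tz": 2,"ax": 0,"ay": 0,"az": 0,"claw": -1},
    {"tx": 0,"ty": 0,"tz": 1,"ax": 0,"ay": 0,"az": 0,"claw": -1},
  ],
)

```text
time_s: 13.0
tcp_pos: [0.4995, -0.2894, 0.2002]
eef_rot: [179.6, 57.9, 170.7]
contact_force: [-2.9, 0.9, -2.9]
gripper_width: 0.0003
```

Call:
step_arm(
  increments=[
    {"tx": 0,"ty": 0,"tz": 2,"ax": 0,"ay": 0,"az": 0,"claw": -1},
    {"tx": 0,"ty": 0,"tz": 1,"ax": 0,"ay": 0,"az": 0,"claw": -1},
  ],
)

```text
time_s: 13.2
tcp_pos: [0.4995, -0.2894, 0.2032]
eef_rot: [179.7, 57.9, 170.7]
contact_force: [-1.5, 1.0, -2.5]
gripper_width: 0.0005
```

```bash
python3 -c "
from sash import *
lip('top')
show()"
```

```text
top lip z pct [213.7 216.3 218.4 220.5 223.4] x [-45.6 -32.8] 304
red pointer [ -14.2 -118.3  232.7] 3
t 13.25 j [-44.6   1.8 -30.2 -80.2 -30.1   9.4] hood xyz mm [-54.7 -15.6 203.4] F [-2.8  1.3 -2.1] w 0.0007
rotvec needed [-0.18 -0.04 -0.08]
```

Call:
step_arm(
  increments=[
    {"tx": 0,"ty": 0,"tz": 1,"ax": 0,"ay": 0,"az": 0,"claw": -1},
    {"tx": 0,"ty": 0,"tz": 1,"ax": 0,"ay": 0,"az": 0,"claw": -1},
  ],
)

```text
time_s: 13.45
tcp_pos: [0.4995, -0.2894, 0.205]
eef_rot: [179.6, 57.9, 170.7]
contact_force: [-2.0, 1.4, -1.3]
gripper_width: 0.0006
```

Call:
step_arm(
  increments=[
    {"tx": 0,"ty": 0,"tz": 1,"ax": 0,"ay": 0,"az": 0,"claw": -1},
    {"tx": 0,"ty": 0,"tz": 1,"ax": 0,"ay": 0,"az": 0,"claw": -1},
  ],
)

```text
time_s: 13.65
tcp_pos: [0.4995, -0.2894, 0.207]
eef_rot: [179.6, 57.9, 170.7]
contact_force: [-2.3, 1.1, -2.7]
gripper_width: 0.0004
```

Call:
step_arm(
  increments=[
    {"tx": 0,"ty": 0,"tz": 1,"ax": 0,"ay": 0,"az": 0,"claw": -1},
    {"tx": 0,"ty": 0,"tz": 1,"ax": 0,"ay": 0,"az": 0,"claw": -1},
  ],
)

```text
time_s: 13.85
tcp_pos: [0.4994, -0.2893, 0.2088]
eef_rot: [179.6, 57.9, 170.6]
contact_force: [0.2, 0.1, -6.1]
gripper_width: 0.0006
```

Call:
step_arm(
  increments=[
    {"tx": 0,"ty": 0,"tz": 1,"ax": 0,"ay": 0,"az": 0,"claw": -1},
    {"tx": 0,"ty": 0,"tz": 1,"ax": 0,"ay": 0,"az": 0,"claw": -1},
  ],
)

```text
time_s: 14.05
tcp_pos: [0.4993, -0.2894, 0.2106]
eef_rot: [179.6, 57.9, 170.6]
contact_force: [0.2, 0.5, -5.2]
gripper_width: 0.0005
```

Call:
step_arm(
  increments=[
    {"tx": 0,"ty": 0,"tz": 1,"ax": 0,"ay": 0,"az": 0,"claw": -1},
  ],
)

```text
time_s: 14.15
tcp_pos: [0.4994, -0.2894, 0.2119]
eef_rot: [179.6, 57.9, 170.7]
contact_force: [-2.2, 0.8, -3.6]
gripper_width: 0.0002
```

Call:
step_arm(
  increments=[
    {"tx": 0,"ty": 0,"tz": 1,"ax": 0,"ay": 0,"az": 0,"claw": -1},
  ],
)

```text
time_s: 14.25
tcp_pos: [0.4995, -0.2894, 0.2132]
eef_rot: [179.6, 57.9, 170.7]
contact_force: [-4.1, 1.1, -2.0]
gripper_width: 0.0008
```

Call:
step_arm(
  increments=[
    {"tx": 0,"ty": 0,"tz": 1,"ax": 0,"ay": 0,"az": 0,"claw": -1},
  ],
)

```text
time_s: 14.35
tcp_pos: [0.4995, -0.2894, 0.2144]
eef_rot: [179.7, 57.9, 170.7]
contact_force: [-5.0, 1.0, -1.6]
gripper_width: 0.0004
```

```bash
python3 -c "
from sash import *
lip('top')
show()"
```

```text
top lip z pct [224.8 227.1 229.6 231.5 234.2] x [-45.3 -33.1] 307
red pointer [ -14.2 -120.6  235. ] 4
t 14.4 j [-43.    0.4 -29.8 -77.5 -29.1   5.4] hood xyz mm [-54.5 -15.7 214.8] F [-1.2  0.3 -0.9] w 0.0006
rotvec needed [-0.17 -0.   -0.07]
```

```bash
python3 -c "
from sash import *
lip('top');lip('side');lip('top');lip('side','pics/s5.png')
show()"
```

```text
top lip z pct [225.8 228.  229.8 232.3 235.4] x [-45.6 -32.9] 311
red pointer [ -15.4 -122.3  247.5] 2
side lip z pct [226.7 229.5 230.4 232.  234. ] x [-48.1 -34.7] 103
top lip z pct [226.6 229.7 231.8 233.9 236.5] x [-45.4 -32.9] 309
red pointer [ -15.1 -122.7  245.2] 2
side lip z pct [226.9 230.  231.5 233.  234.9] x [-48.4 -34.3] 110
t 14.6 j [-43.    0.5 -29.7 -77.6 -29.1   5.4] hood xyz mm [-53.9 -15.9 215.1] F [-0.1 -0.4  0.6] w 0.0006
rotvec needed [-0.14  0.04 -0.06]
```

Call:
step_arm(
  increments=[
    {"tx": 0,"ty": 0,"tz": -2,"ax": 0,"ay": 0,"az": 0,"claw": -1},
    {"tx": 0,"ty": 0,"tz": -3,"ax": 0,"ay": 0,"az": 0,"claw": -1},
    {"tx": 0,"ty": 0,"tz": -4,"ax": 0,"ay": 0,"az": 0,"claw": -1},
    {"tx": 0,"ty": 0,"tz": 0,"ax": 0,"ay": 0,"az": 0,"claw": -1},
    {"tx": 0,"ty": 0,"tz": 0,"ax": 0,"ay": 0,"az": 0,"claw": -1},
  ],
)

```text
time_s: 15.1
tcp_pos: [0.4994, -0.2896, 0.2046]
eef_rot: [179.6, 57.9, 170.6]
contact_force: [-0.4, 0.2, 0.1]
gripper_width: 0.0002
```

```bash
python3 -c "
from sash import *
lip('top');lip('side','pics/s5.png')
show(30,-90,-5,206)"
```

```text
top lip z pct [227.4 229.4 231.3 233.9 237.4] x [-45.4 -32.9] 306
red pointer [ -15.2 -122.5  246.1] 2
side lip z pct [226.6 230.3 231.5 233.1 235.2] x [-48.6 -39.1] 111
t 15.2 j [-44.4   1.6 -30.1 -79.8 -30.    8.7] hood xyz mm [-54.7 -15.7 204.9] F [-0.2  0.1  0.8] w 0.0002
rotvec needed [-0.53 -2.04 -0.06]
shift mm [-33.1  16.2   1.1]
```

View pics/s5.png

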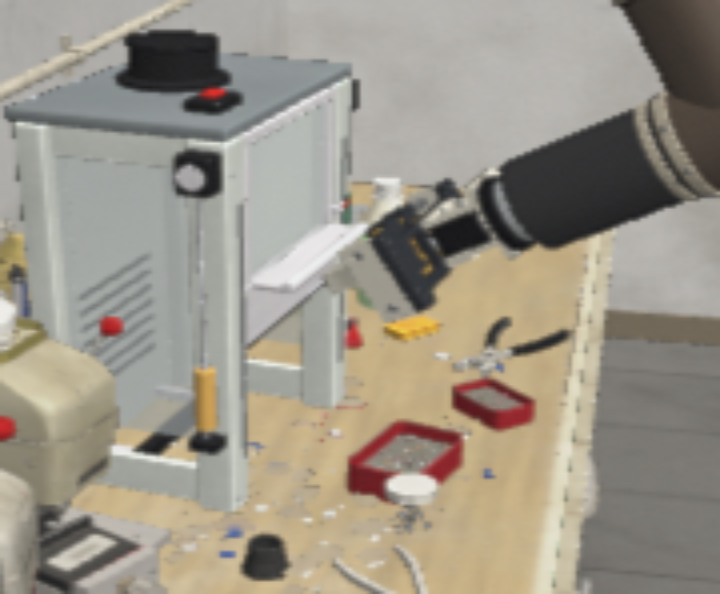

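```bash
python3 - <<'E'
from h import *
from err import *
np.set_printoptions(precision=1,suppress=True)
for n in("top","side"):
    W=np.load(n+"0.npy"); d=W-o; H=np.stack([d@ex*1000,d@ey*1000,W[...,2]*1000],-1).reshape(-1,3)
    def sel(c,x0,x1,y0,y1,z0,z1):
        t=H[(H[:,0]>x0)&(H[:,0]<x1)&(H[:,1]>y0)&(H[:,1]<y1)&(H[:,2]>z0)&(H[:,2]<z1)]
        if len(t)<4: print(n,c,len(t)); return
        print(n,c,len(t),t.min(0),t.max(0),cv2.minAreaRect(t[:,:2].astype(np.float32)))
    sel("tin",-180,-60,-55,85,20,45); sel("small",-230,-110,-205,-75,14,40); sel("jar",-200,-120,85,150,42,70)
E
```

```text
top tin 431 [-157.4  -38.9   20. ] [-81.2  69.6  43.8] ((-119.30280303955078, 15.410041809082031), (105.73478698730469, 69.0383529663086), 81.91654968261719)
top small 231 [-192.3 -183.8   14. ] [-112.9 -109.9   33.9] ((-151.92567443847656, -146.96844482421875), (48.58249282836914, 76.07737731933594), 52.71537780761719)
top jar 118 [-173.5   98.1   47.8] [-135.6  135.6   66.3] ((-154.52963256835938, 117.16902923583984), (36.020015716552734, 36.17826461791992), 8.08464527130127)
side tin 365 [-161.9  -38.6   20.1] [-83.3  74.8  38.9] ((-122.94599151611328, 18.704792022705078), (111.56368255615234, 71.33793640136719), 82.86112213134766)
side small 166 [-196.2 -184.6   14. ] [-116.2 -102.8   27.8] ((-154.72677612304688, -142.53372192382812), (52.059913635253906, 80.61357116699219), 52.075233459472656)
side jar 109 [-178.1   98.7   46. ] [-137.9  142.2   61.3] ((-158.4642333984375, 122.61702728271484), (39.6793327331543, 41.64643859863281), 67.60437774658203)
```

```bash
python3 - <<'E'
from err import *
np.set_printoptions(precision=0,suppress=True)
k=fit().x; q=np.array([-44.4,1.6,-30.1,-79.8,-30,8.7])
T=Ro.from_rotvec(-np.radians(60)*ey)*Ro.from_euler('xyz',[180,0,-9.1+180],degrees=True)
lo=[-176,-82,-58,-173,-174,-173];hi=[176,121,71.7,95.5,-.2,173]
for x,z in ((-54,.205),(-100,.205),(-150,.18),(-200,.15),(-200,.1),(-200,.05),(-198,.023),(-100,.023),(-50,.023),(-1,.023)):
    p=o+ex*x/1000+ey*-.0045+[0,0,z]
    f=lambda q:np.r_[(fk2(q,k)[0]-p)*10,(T.inv()*fk2(q,k)[1]).as_rotvec()*3]
    s=least_squares(f,q,bounds=(lo,hi),x_scale=50); q=s.x; print(x,z,"%.0e"%s.cost,q)
E
```

```text
-54 0.205 3e-21 [-47.   2. -32. -86. -32.  16.]
-100 0.205 2e-30 [-52.  -1. -35. -84. -36.  17.]
-150 0.18 2e-22 [-61.  -0. -39. -86. -43.  27.]
-200 0.15 2e-21 [-72.   3. -44. -86. -51.  38.]
-200 0.1 1e-27 [-78.  15. -46. -92. -54.  56.]
-200 0.05 1e-28 [-83.  29. -48. -98. -57.  75.]
-198 0.023 1e-22 [ -85.   37.  -48. -101.  -59.   84.]
-100 0.023 4e-28 [ -71.   35.  -44. -111.  -55.   78.]
-50 0.023 2e-21 [ -65.   34.  -40. -115.  -52.   74.]
-1 0.023 5e-21 [ -59.   34.  -36. -118.  -49.   70.]
```

Call:
step_arm(
  increments=[
    {"tx": -10,"ty": 2,"tz": 0,"ax": 0,"ay": 0,"az": 0,"claw": -1},
    {"tx": -20,"ty": 5,"tz": 0,"ax": 0,"ay": 0,"az": 0,"claw": -1},
    {"tx": -20,"ty": 5,"tz": 0,"ax": 0,"ay": 0,"az": 0,"claw": 0},
    {"tx": 0,"ty": 0,"tz": 0,"ax": 0,"ay": 0,"az": 0,"claw": 0},
  ],
)

```text
time_s: 15.6
tcp_pos: [0.4473, -0.2765, 0.2048]
eef_rot: [179.7, 57.9, 170.7]
contact_force: [0.5, -1.2, -0.4]
gripper_width: 0.0111
```

Call:
step_arm(
  increments=[
    {"tx": -18,"ty": 4,"tz": -12,"ax": -0.1,"ay": -0.4,"az": 0,"claw": 0},
    {"tx": -18,"ty": 4,"tz": -12,"ax": -0.1,"ay": -0.4,"az": 0,"claw": 0},
    {"tx": -18,"ty": 4,"tz": -12,"ax": -0.1,"ay": -0.4,"az": 0,"claw": 0},
    {"tx": -18,"ty": 4,"tz": -12,"ax": -0.1,"ay": -0.4,"az": 0,"claw": 0},
    {"tx": -18,"ty": 4,"tz": -12,"ax": -0.1,"ay": -0.4,"az": 0,"claw": 0},
    {"tx": 0,"ty": 0,"tz": 0,"ax": 0,"ay": 0,"az": 0,"claw": 0},
  ],
)

```text
time_s: 16.2
tcp_pos: [0.3576, -0.2569, 0.1432]
eef_rot: [179.6, 59.8, 170.5]
contact_force: [0.4, 0.3, 0.4]
gripper_width: 0.0434
```

```bash
python3 - <<'E'
from sash import *
np.set_printoptions(precision=1,suppress=True)
c,H=lip('top'); lip('side'); show(30,-202,-4.5,100)
H=H.reshape(-1,3)
for z in range(100,240,20):
    t=H[(H[:,0]>-340)&(H[:,0]<-180)&(abs(H[:,1])<150)&(abs(H[:,2]-z)<10)]
    if len(t): print(z,len(t),t[:,0].min(),t[:,0].max(),t[:,1].min(),t[:,1].max())
cv2.imwrite("pics/t2.png",cv2.resize(c["image"][120:300,200:400],None,fx=4,fy=3.3))
E
```

```text
top lip z pct [226.6 229.9 232.2 234.2 237. ] x [-45.4 -33.2] 306
red pointer [ -14.6 -123.2  241.7] 2
side lip z pct [226.2 230.3 231.4 233.1 234.8] x [-49.  -39.4] 112
t 16.3 j [-72.9   4.8 -43.6 -86.5 -51.   39.9] hood xyz mm [-198.2   -7.   144.8] F [-0.1 -0.2  0.1] w 0.0441
rotvec needed [-0.1 -0.1  0.1]
shift mm [ -3.4   3.1 -44.8]
140 37 -208.55833151280115 -180.60535511837142 -45.08635873952453 28.4724079419543
160 259 -294.7011808004015 -180.2181097583879 -104.20718053176806 87.05928129014211
180 150 -305.1058544261815 -218.82936852055016 -104.75527270954998 87.76306130965494
200 623 -339.8659484311634 -221.49959650860382 -102.74567944034474 86.43273566321687
220 505 -336.7141951146258 -228.6652099009768 -104.8560646276111 87.59019189780486
```

View pics/t2.png

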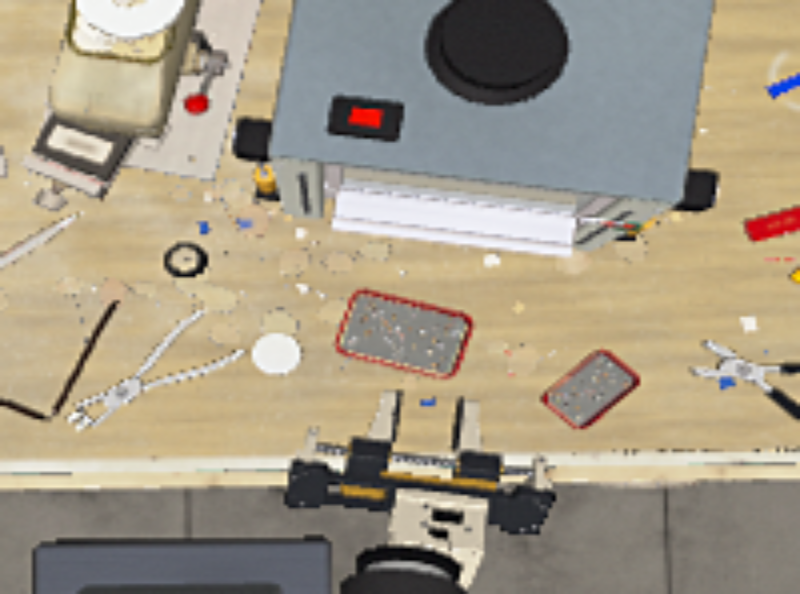

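Call:
step_arm(
  increments=[
    {"tx": -1,"ty": 1,"tz": -18,"ax": 0,"ay": 0,"az": 0,"claw": 0},
    {"tx": -1,"ty": 1,"tz": -18,"ax": 0,"ay": 0,"az": 0,"claw": 0},
    {"tx": 0,"ty": 1,"tz": -18,"ax": 0,"ay": 0,"az": 0,"claw": 0},
    {"tx": 0,"ty": 0,"tz": -18,"ax": 0,"ay": 0,"az": 0,"claw": 0},
    {"tx": 0,"ty": 0,"tz": -18,"ax": 0,"ay": 0,"az": 0,"claw": 0},
    {"tx": 0,"ty": 0,"tz": -15,"ax": 0,"ay": 0,"az": 0,"claw": 0},
    {"tx": 0,"ty": 0,"tz": 0,"ax": 0,"ay": 0,"az": 0,"claw": 0},
  ],
)

```text
time_s: 17.0
tcp_pos: [0.3577, -0.2545, 0.0379]
eef_rot: [179.5, 59.9, 170.5]
contact_force: [0.1, 0.2, 0.7]
gripper_width: 0.0438
```

```bash
python3 -c "
from err import *
show(30,-190,-4.2,24)"
```

```text
t 17.0 j [-84.3  32.5 -48.3 -99.1 -58.   79.2] hood xyz mm [-200.2   -3.5   37.9] F [0.1 0.2 0.7] w 0.0438
rotvec needed [-0.27 -0.1  -0.08]
shift mm [ 10.   -2.3 -13.9]
```

Call:
step_arm(
  increments=[
    {"tx": 0,"ty": 0,"tz": -7,"ax": -0.2,"ay": -0.1,"az": 0,"claw": 0},
    {"tx": 0,"ty": -0.7,"tz": -6,"ax": 0,"ay": 0,"az": 0,"claw": 0},
    {"tx": 5,"ty": -0.8,"tz": 0,"ax": 0,"ay": 0,"az": 0,"claw": 0},
    {"tx": 5,"ty": -0.8,"tz": 0,"ax": 0,"ay": 0,"az": 0,"claw": 0},
    {"tx": 5,"ty": -0.8,"tz": 0,"ax": 0,"ay": 0,"az": 0,"claw": 0},
    {"tx": 5,"ty": -0.8,"tz": 0,"ax": 0,"ay": 0,"az": 0,"claw": 0},
    {"tx": 5,"ty": -0.8,"tz": 0,"ax": 0,"ay": 0,"az": 0,"claw": 0},
    {"tx": 5,"ty": -0.8,"tz": 0,"ax": 0,"ay": 0,"az": 0,"claw": 0},
    {"tx": 5,"ty": -0.8,"tz": 0,"ax": 0,"ay": 0,"az": 0,"claw": 0},
    {"tx": 5,"ty": -0.8,"tz": 0,"ax": 0,"ay": 0,"az": 0,"claw": 0},
    {"tx": 0,"ty": 0,"tz": 0,"ax": 0,"ay": 0,"az": 0,"claw": 0},
  ],
)

```text
time_s: 18.1
tcp_pos: [0.398, -0.2615, 0.027]
eef_rot: [-179.7, 60.1, 171.3]
contact_force: [-0.1, 0.9, 0.0]
gripper_width: 0.0438
```

```bash
cat >> sash.py <<'E'
def tin(n="side"):
    c=cap(n); d=c['W']-o; H=np.stack([d@ex*1000,d@ey*1000,c['W'][...,2]*1000],-1)
    im=c["image"].astype(int); red=(im[...,2]>90)&(im[...,1]<60)&(im[...,0]<70)
    t=H[red&(H[...,0]>-190)&(H[...,0]<110)&(abs(H[...,1])<90)&(H[...,2]>3)&(H[...,2]<45)]
    if len(t)>4: print(n,"tin red",len(t),t.min(0).round(1),t.max(0).round(1),cv2.minAreaRect(t[:,:2].astype(np.float32)))
    return c,H
E
python3 -c "
from sash import *
tin('side');tin('top')
show(30,-150,-4.2,24)"
```

```text
side tin red 212 [-140.6  -33.4    4.1] [-69.4  80.4  36. ] ((-105.22862243652344, 23.21585464477539), (114.91283416748047, 68.86833953857422), 87.62657165527344)
top tin red 54 [-137.9  -35.6    4.5] [-66.7  70.5  42.4] ((-101.94005584716797, 17.564620971679688), (104.73246002197266, 66.38959503173828), 86.51891326904297)
t 18.2 j [ -79.5   35.3  -47.1 -105.2  -57.8   81.8] hood xyz mm [-159.8   -4.1   26.9] F [-0.3  0.2 -0.1] w 0.0439
rotvec needed [ 0.18  0.06 -0.09]
shift mm [ 9.6 -1.7 -2.9]
```

Call:
step_arm(
  increments=[
    {"tx": 7,"ty": -1.1,"tz": -1,"ax": 0,"ay": 0,"az": 0,"claw": 0},
    {"tx": 7,"ty": -1.1,"tz": -1,"ax": 0,"ay": 0,"az": 0,"claw": 0},
    {"tx": 7,"ty": -1.1,"tz": 0,"ax": 0,"ay": 0,"az": 0,"claw": 0},
    {"tx": 7,"ty": -1.1,"tz": 0,"ax": 0,"ay": 0,"az": 0,"claw": 0},
    {"tx": 7,"ty": -1.1,"tz": 0,"ax": 0,"ay": 0,"az": 0,"claw": 0},
    {"tx": 7,"ty": -1.1,"tz": 0,"ax": 0,"ay": 0,"az": 0,"claw": 0},
    {"tx": 7,"ty": -1.1,"tz": 0,"ax": 0,"ay": 0,"az": 0,"claw": 0},
    {"tx": 7,"ty": -1.1,"tz": 0,"ax": 0,"ay": 0,"az": 0,"claw": 0},
    {"tx": 7,"ty": -1.1,"tz": 0,"ax": 0,"ay": 0,"az": 0,"claw": 0},
    {"tx": 7,"ty": -1.1,"tz": 0,"ax": 0,"ay": 0,"az": 0,"claw": 0},
    {"tx": 7,"ty": -1.1,"tz": 0,"ax": 0,"ay": 0,"az": 0,"claw": 0},
    {"tx": 0,"ty": 0,"tz": 0,"ax": 0,"ay": 0,"az": 0,"claw": 0},
  ],
)

```text
time_s: 19.4
tcp_pos: [0.4754, -0.2739, 0.0252]
eef_rot: [-179.6, 60.1, 171.4]
contact_force: [-0.4, -0.2, -0.6]
gripper_width: 0.0442
```

```bash
python3 -c "
from sash import *
tin('side');c,H=tin('top')
cv2.imwrite('pics/t3.png',cv2.resize(c['image'][130:290,220:380],None,fx=4,fy=3.7))
show(30,-20,-3,24)"
```

```text
side tin red 234 [-64.2 -29.7   3. ] [ 8.9 85.4 37. ] ((-26.377269744873047, 27.884105682373047), (69.85310363769531, 114.33497619628906), 3.878497838973999)
top tin red 23 [-59.6 -31.5  18.4] [-28.6  73.6  41. ] ((-44.796531677246094, 21.258996963500977), (105.17723846435547, 30.831823348999023), 89.12788391113281)
t 19.5 j [ -68.8   34.4  -42.9 -113.   -54.4   76.7] hood xyz mm [-81.8  -3.7  25. ] F [-0.5 -0.1 -0.7] w 0.0436
rotvec needed [ 0.19  0.08 -0.11]
shift mm [61.1 -9.  -1. ]
```

View pics/t3.png

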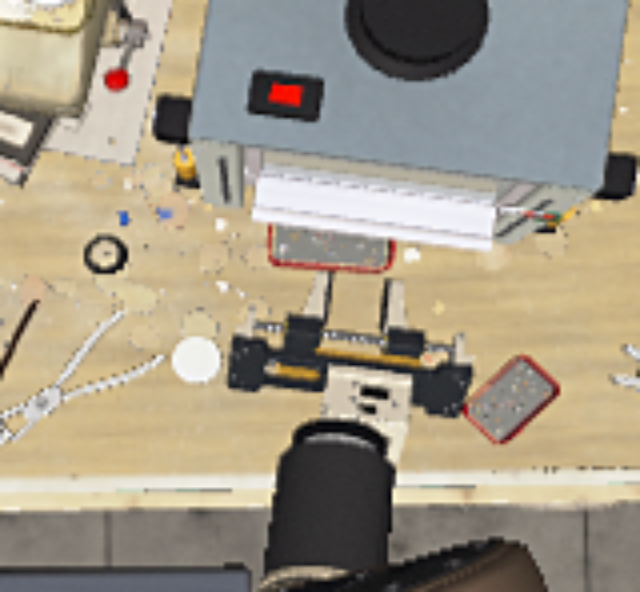

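Call:
step_arm(
  increments=[
    {"tx": -4,"ty": 1.5,"tz": 0,"ax": 0,"ay": 0,"az": 0,"claw": -0.18},
    {"tx": 0,"ty": 0,"tz": -1,"ax": 0.2,"ay": 0,"az": 0,"claw": -0.18},
    {"tx": 5,"ty": -0.8,"tz": 0,"ax": 0,"ay": 0,"az": 0,"claw": -0.18},
    {"tx": 6,"ty": -0.9,"tz": 0,"ax": 0,"ay": 0,"az": 0,"claw": -0.18},
    {"tx": 6,"ty": -0.9,"tz": 0,"ax": 0,"ay": 0,"az": 0,"claw": -0.18},
    {"tx": 6,"ty": -0.9,"tz": 0,"ax": 0,"ay": 0,"az": 0,"claw": -0.18},
    {"tx": 6,"ty": -0.9,"tz": 0,"ax": 0,"ay": 0,"az": 0,"claw": -0.18},
    {"tx": 6,"ty": -0.9,"tz": 0,"ax": 0,"ay": 0,"az": 0,"claw": -0.18},
    {"tx": 6,"ty": -0.9,"tz": 0,"ax": 0,"ay": 0,"az": 0,"claw": -0.18},
    {"tx": 6,"ty": -0.9,"tz": 0,"ax": 0,"ay": 0,"az": 0,"claw": -0.18},
    {"tx": 0,"ty": 0,"tz": 0,"ax": 0,"ay": 0,"az": 0,"claw": -0.18},
  ],
)

```text
time_s: 20.6
tcp_pos: [0.5184, -0.2794, 0.0243]
eef_rot: [-180.0, 60.1, 171.0]
contact_force: [-0.8, -0.0, -0.2]
gripper_width: 0.0358
```

```bash
python3 -c "
from sash import *
c,H=tin('side');lip('top')
show(30,-15,-2.5,24)"
```

```text
side tin red 104 [-24.3 -29.9   6.4] [38.5 82.1 36. ] ((-2.218290328979492, 22.734882354736328), (38.9202880859375, 117.5479965209961), 24.50177001953125)
top lip z pct [226.9 229.7 231.9 234.  236.6] x [-45.3 -32.8] 310
red pointer [ -15.1 -122.6  245.8] 2
t 20.7 j [ -63.4   34.2  -39.8 -116.3  -51.8   73.5] hood xyz mm [-38.3  -2.5  24.2] F [-0.3  0.3  0.2] w 0.0364
rotvec needed [-0.   0.1 -0.1]
shift mm [23.1 -3.7 -0.2]
```

Call:
step_arm(
  increments=[
    {"tx": 5,"ty": -0.8,"tz": 0,"ax": 0,"ay": 0,"az": 0,"claw": -0.18},
    {"tx": 5,"ty": -0.8,"tz": 0,"ax": 0,"ay": 0,"az": 0,"claw": -0.18},
    {"tx": 5,"ty": -0.8,"tz": 0,"ax": 0,"ay": 0,"az": 0,"claw": -0.18},
    {"tx": 5,"ty": -0.8,"tz": 0,"ax": 0,"ay": 0,"az": 0,"claw": -0.18},
    {"tx": 3,"ty": -0.5,"tz": 0,"ax": 0,"ay": 0,"az": 0,"claw": -0.18},
    {"tx": 2,"ty": -0.3,"tz": 0,"ax": 0,"ay": 0,"az": 0,"claw": -0.18},
  ],
)

```text
time_s: 21.3
tcp_pos: [0.5429, -0.2832, 0.024]
eef_rot: [180.0, 60.1, 171.0]
contact_force: [-0.8, -0.4, 0.2]
gripper_width: 0.036
```

Call:
step_arm(
  increments=[
    {"tx": 2,"ty": -0.3,"tz": 0,"ax": 0,"ay": 0,"az": 0,"claw": -0.18},
    {"tx": 1,"ty": -0.2,"tz": 0,"ax": 0,"ay": 0,"az": 0,"claw": -0.18},
  ],
)

```text
time_s: 21.5
tcp_pos: [0.5456, -0.2837, 0.024]
eef_rot: [179.9, 60.1, 170.9]
contact_force: [-1.4, -0.5, -0.7]
gripper_width: 0.0361
```

Call:
step_arm(
  increments=[
    {"tx": 1,"ty": -0.2,"tz": 0,"ax": 0,"ay": 0,"az": 0,"claw": -0.18},
    {"tx": 1,"ty": -0.2,"tz": 0,"ax": 0,"ay": 0,"az": 0,"claw": -0.18},
  ],
)

```text
time_s: 21.7
tcp_pos: [0.5475, -0.2841, 0.024]
eef_rot: [179.9, 60.1, 170.9]
contact_force: [-1.6, 1.5, -0.2]
gripper_width: 0.0361
```

Call:
step_arm(
  increments=[
    {"tx": 1,"ty": -0.2,"tz": 0,"ax": 0,"ay": 0,"az": 0,"claw": -0.18},
    {"tx": 0,"ty": 0,"tz": 0,"ax": 0,"ay": 0,"az": 0,"claw": -0.18},
  ],
)

```text
time_s: 21.9
tcp_pos: [0.5486, -0.2844, 0.024]
eef_rot: [180.0, 60.1, 170.9]
contact_force: [-0.3, -0.2, 0.3]
gripper_width: 0.036
```

```bash
python3 -c "
from sash import *
c,H=tin('side');c,H=tin('side')
show(30,0,-2.5,24)
cv2.imwrite('pics/s6.png',cv2.resize(c['image'][150:270,220:340],None,fx=6,fy=5))"
```

```text
side tin red 31 [  6.5 -23.5  18.2] [72.1 89.1 36.3] ((33.409767150878906, 38.49138641357422), (114.44843292236328, 56.652984619140625), 69.00654602050781)
side tin red 31 [  5.9 -26.3  20.2] [73.5 89.5 38.7] ((33.50035858154297, 37.800106048583984), (116.97040557861328, 59.35615539550781), 67.78062438964844)
t 22.0 j [ -59.9   34.2  -37.3 -118.2  -49.7   71.1] hood xyz mm [-7.1 -2.8 24. ] F [-0.7  0.  -0.6] w 0.0355
rotvec needed [-0.02  0.07 -0.07]
shift mm [ 7.  -0.8 -0. ]
```

Call:
step_arm(
  increments=[
    {"tx": 1,"ty": -0.1,"tz": 0,"ax": 0,"ay": 0,"az": 0,"claw": -0.18},
    {"tx": 1,"ty": -0.1,"tz": 0,"ax": 0,"ay": 0,"az": 0,"claw": -0.18},
  ],
)

```text
time_s: 22.2
tcp_pos: [0.5505, -0.2845, 0.0239]
eef_rot: [179.9, 60.1, 170.9]
contact_force: [-3.1, -0.0, 1.3]
gripper_width: 0.036
```

Call:
step_arm(
  increments=[
    {"tx": 1,"ty": -0.1,"tz": 0,"ax": 0,"ay": 0,"az": 0,"claw": -0.18},
    {"tx": 1,"ty": -0.1,"tz": 0,"ax": 0,"ay": 0,"az": 0,"claw": -0.18},
  ],
)

```text
time_s: 22.4
tcp_pos: [0.5518, -0.2837, 0.0237]
eef_rot: [179.9, 60.0, 170.9]
contact_force: [-11.3, 2.2, 4.8]
gripper_width: 0.0359
```

Call:
step_arm(
  increments=[
    {"tx": 1,"ty": -0.1,"tz": 0,"ax": 0,"ay": 0,"az": 0,"claw": -0.18},
  ],
)

```text
time_s: 22.5
tcp_pos: [0.5523, -0.2832, 0.0236]
eef_rot: [179.8, 60.0, 170.9]
contact_force: [-15.7, 2.6, 8.7]
gripper_width: 0.0359
```

Call:
step_arm(
  increments=[
    {"tx": 1,"ty": -0.1,"tz": 0,"ax": 0,"ay": 0,"az": 0,"claw": -0.18},
  ],
)

```text
time_s: 22.6
tcp_pos: [0.5528, -0.2826, 0.0236]
eef_rot: [179.8, 60.0, 170.9]
contact_force: [-19.1, 4.0, 10.8]
gripper_width: 0.036
```

Call:
step_arm(
  increments=[
    {"tx": -3,"ty": 0,"tz": 0,"ax": 0,"ay": 0,"az": 0,"claw": -0.18},
    {"tx": -5,"ty": 0.8,"tz": 0,"ax": 0,"ay": 0,"az": 0,"claw": -0.18},
    {"tx": -8,"ty": 1.3,"tz": 0,"ax": 0,"ay": 0,"az": 0,"claw": -0.18},
    {"tx": -10,"ty": 1.6,"tz": 0,"ax": 0,"ay": 0,"az": 0,"claw": -0.18},
    {"tx": -10,"ty": 1.6,"tz": 0,"ax": 0,"ay": 0,"az": 0,"claw": -0.18},
    {"tx": -10,"ty": 1.6,"tz": 0,"ax": 0,"ay": 0,"az": 0,"claw": -0.18},
    {"tx": -10,"ty": 1.6,"tz": 0,"ax": 0,"ay": 0,"az": 0,"claw": -0.18},
    {"tx": -10,"ty": 1.6,"tz": 0,"ax": 0,"ay": 0,"az": 0,"claw": -0.18},
    {"tx": -10,"ty": 1.6,"tz": 0,"ax": 0,"ay": 0,"az": 0,"claw": -0.18},
    {"tx": -10,"ty": 1.6,"tz": 0,"ax": 0,"ay": 0,"az": 0,"claw": -0.18},
    {"tx": -10,"ty": 1.6,"tz": 0,"ax": 0,"ay": 0,"az": 0,"claw": -0.18},
    {"tx": 0,"ty": 0,"tz": 0,"ax": 0,"ay": 0,"az": 0,"claw": -0.18},
  ],
)

```text
time_s: 23.8
tcp_pos: [0.4573, -0.2698, 0.0238]
eef_rot: [179.8, 60.0, 170.8]
contact_force: [1.4, 0.5, 0.3]
gripper_width: 0.036
```

```bash
python3 - <<'E'
from sash import *
show(30,-110,-3.5,24); lip('top')
c,H=tin('side')
# tin top-rim height points, robot-side
d=H.reshape(-1,3); t=d[(d[:,0]>5)&(d[:,0]<110)&(abs(d[:,1]-20)<75)&(d[:,2]>22)&(d[:,2]<45)]; print(len(t),t.min(0).round(1),t.max(0).round(1),cv2.minAreaRect(t[:,:2].astype(np.float32)))
cv2.imwrite('pics/s7.png',cv2.resize(c['image'][140:260,210:350],None,fx=5.5,fy=4.9,interpolation=cv2.INTER_CUBIC))
E
```

```text
t 23.8 j [ -71.1   34.9  -44.1 -111.6  -55.4   78. ] hood xyz mm [-99.5  -2.9  23.8] F [1.4 0.5 0.3] w 0.036
rotvec needed [-0.08  0.04 -0.03]
shift mm [-10.5   1.1   0.2]
top lip z pct [226.6 229.4 231.7 234.  236.7] x [-45.5 -32.9] 308
red pointer [ -14.9 -122.9  243.8] 2
side tin red 34 [ 11.2 -23.5  19. ] [77.  90.  37.3] ((38.60619354248047, 39.17951583862305), (112.84346008300781, 54.47207260131836), 65.48685455322266)
79 [  8.8 -23.5  22.2] [100.7  92.9  38.3] ((50.41228485107422, 45.17233657836914), (122.25310516357422, 70.7898941040039), 50.699012756347656)
```

View pics/s7.png

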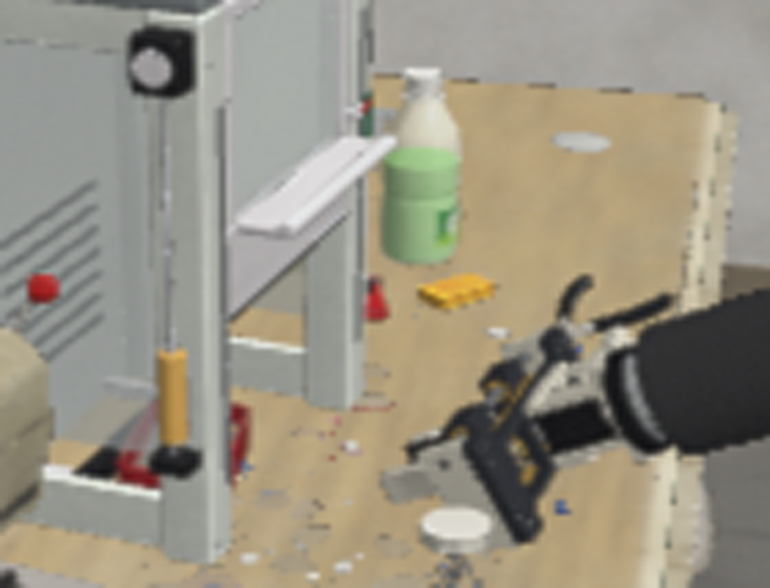

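```bash
python3 - <<'E'
from sash import *
c,H=tin('side'); im=c["image"].astype(int); red=(im[...,2]>1.6*im[...,1])&(im[...,2]>70)
m=red&(H[...,0]>-20)&(H[...,0]<110)&(abs(H[...,1]-25)<80)&(H[...,2]>3)&(H[...,2]<45)
for h in sorted(H[m].round(0).tolist(),key=lambda a:a[1]): print([int(v) for v in h],end=" ")
E
```

```text
side tin red 34 [ 13.5 -25.1  18.3] [76.3 89.7 36.1] ((39.500144958496094, 37.52108383178711), (116.14971923828125, 48.864158630371094), 65.51688385009766)
[37, -25, 22] [36, -23, 27] [39, -22, 27] [39, -21, 31] [31, -20, 34] [34, -19, 34] [38, -19, 24] [29, -16, 32] [33, -16, 23] [24, -3, 36] [22, 1, 34] [21, 4, 28] [21, 4, 23] [21, 5, 12] [20, 7, 21] [20, 7, 17] [19, 8, 34] [18, 19, 36] [17, 22, 30] [16, 23, 35] [17, 23, 18] [17, 24, 11] [16, 25, 16] [15, 26, 28] [15, 26, 24] [17, 31, 35] [13, 39, 32] [13, 41, 36] [13, 41, 24] [12, 44, 18] [79, 46, 22] [11, 46, 32] [11, 46, 24] [78, 48, 19] [76, 59, 25] [75, 61, 30] [76, 61, 22] [72, 61, 23] [74, 72, 32] [72, 76, 31] [74, 79, 36] [73, 81, 33] [60, 86, 31] [56, 86, 28] [71, 87, 33] [55, 87, 36] [56, 87, 25] [48, 88, 31] [44, 88, 32] [48, 88, 27] [62, 89, 36] [58, 89, 37] [66, 89, 32] [51, 89, 35] [66, 89, 28] [51, 89, 31] [58, 89, 25] [44, 89, 28] [65, 90, 36] [51, 90, 27] [54, 91, 35] [61, 92, 34] [61, 92, 30] [57, 92, 31]
```

Call:
step_arm(
  increments=[
    {"tx": -14,"ty": 2.2,"tz": 0,"ax": 0,"ay": 0,"az": 0,"claw": -0.18},
    {"tx": -14,"ty": 2.2,"tz": 0,"ax": 0,"ay": 0,"az": 0,"claw": -0.18},
    {"tx": -14,"ty": 2.2,"tz": 0,"ax": 0,"ay": 0,"az": 0,"claw": -0.18},
    {"tx": -14,"ty": 2.2,"tz": 0,"ax": 0,"ay": 0,"az": 0,"claw": -0.18},
    {"tx": -14,"ty": 2.2,"tz": 0,"ax": 0,"ay": 0,"az": 0,"claw": -0.18},
    {"tx": -14,"ty": 2.2,"tz": 0,"ax": 0,"ay": 0,"az": 0,"claw": -0.18},
    {"tx": -14,"ty": 2.2,"tz": 0,"ax": 0,"ay": 0,"az": 0,"claw": -0.18},
    {"tx": 0,"ty": 0,"tz": 20,"ax": 0,"ay": 0,"az": 0,"claw": -0.18},
    {"tx": 0,"ty": 0,"tz": 20,"ax": 0,"ay": 0,"az": 0,"claw": -0.18},
    {"tx": 0,"ty": 0,"tz": 20,"ax": 0,"ay": 0,"az": 0,"claw": -0.18},
    {"tx": 0,"ty": 0,"tz": 20,"ax": 0,"ay": 0,"az": 0,"claw": -0.18},
    {"tx": 0,"ty": 0,"tz": 20,"ax": 0,"ay": 0,"az": 0,"claw": -0.18},
  ],
)

```text
time_s: 25.15
tcp_pos: [0.3608, -0.2547, 0.1252]
eef_rot: [180.0, 60.1, 171.0]
contact_force: [-0.3, -0.9, -1.3]
gripper_width: 0.0358
```

```bash
cat >> sash.py <<'E'
def face(N=6):
    A=[];B=[]
    for i in range(N):
        c=cap("side"); d=c['W']-o; H=np.stack([d@ex*1000,d@ey*1000,c['W'][...,2]*1000],-1)
        im=c["image"].astype(int); red=(im[...,2]>1.6*im[...,1])&(im[...,2]>70)
        m=red&(H[...,0]>-20)&(H[...,0]<105)&(abs(H[...,1]-25)<85)&(H[...,2]>5)&(H[...,2]<40)
        t=H[m]; A.append(t[(t[:,0]<30)&(t[:,1]<60)&(t[:,1]>-8)]); B.append(t[(t[:,0]>65)&(t[:,1]>40)&(t[:,1]<84)]); C=t
    for n,t in(("near",np.vstack(A)),("far",np.vstack(B))):
        if len(t)>3:
            p=np.polyfit(t[:,1],t[:,0],1); print(n,len(t),"slope deg %.1f"%np.degrees(np.arctan(p[0])),"x at y25 %.1f"%np.polyval(p,25),"y",t[:,1].min().round(),t[:,1].max().round())
E
python3 -c "
from sash import *
face(); show(30,-198,-4,24)"
```

```text
near 137 slope deg -13.0 x at y25 15.9 y -3.0 49.0
far 61 slope deg -9.5 x at y25 81.4 y 46.0 84.0
t 25.45 j [-75.2   9.7 -45.  -89.7 -52.5  48. ] hood xyz mm [-197.5   -2.8  123.5] F [-0.2 -0.  -0.7] w 0.0357
rotvec needed [-0.07  0.05 -0.1 ]
shift mm [ -0.7  -1.1 -99.5]
```

Call:
step_arm(
  increments=[
    {"tx": 0,"ty": 0,"tz": -18,"ax": 0,"ay": 0,"az": 0,"claw": 1},
    {"tx": 0,"ty": -1,"tz": -18,"ax": 0,"ay": 0,"az": 0,"claw": 1},
    {"tx": 0,"ty": 0,"tz": -18,"ax": 0,"ay": 0,"az": 0,"claw": 1},
    {"tx": 0,"ty": 0,"tz": -18,"ax": 0,"ay": 0,"az": 0,"claw": 1},
    {"tx": 0,"ty": 0,"tz": -18,"ax": 0,"ay": 0,"az": 0,"claw": 1},
    {"tx": 0,"ty": 0,"tz": -8,"ax": 0,"ay": 0,"az": 0,"claw": 1},
    {"tx": 0,"ty": 0,"tz": 0,"ax": 0,"ay": 0,"az": 0,"claw": 1},
  ],
)

```text
time_s: 26.15
tcp_pos: [0.36, -0.255, 0.0234]
eef_rot: [179.1, 59.9, 170.0]
contact_force: [0.0, 0.1, -0.9]
gripper_width: 0.0849
```

```bash
python3 -c "
from err import *
show(30,-30,-3.5,24)"
```

```text
t 26.15 j [ -85.3   36.7  -48.5 -100.8  -58.9   84. ] hood xyz mm [-197.9   -3.6   23.4] F [ 0.   0.1 -0.9] w 0.0849
rotvec needed [-0.47  0.02  0.04]
shift mm [165.8 -26.4   0.6]
```

Call:
step_arm(
  increments=[
    {"tx": 10,"ty": -1.6,"tz": 0,"ax": -0.2,"ay": 0,"az": 0,"claw": 1},
    {"tx": 14,"ty": -2.2,"tz": 0,"ax": 0,"ay": 0,"az": 0,"claw": 1},
    {"tx": 14,"ty": -2.2,"tz": 0,"ax": 0,"ay": 0,"az": 0,"claw": 1},
    {"tx": 14,"ty": -2.2,"tz": 0,"ax": 0,"ay": 0,"az": 0,"claw": 1},
    {"tx": 14,"ty": -2.2,"tz": 0,"ax": 0,"ay": 0,"az": 0,"claw": 1},
    {"tx": 14,"ty": -2.2,"tz": 0,"ax": 0,"ay": 0,"az": 0,"claw": 1},
    {"tx": 14,"ty": -2.2,"tz": 0,"ax": 0,"ay": 0,"az": 0,"claw": 1},
    {"tx": 14,"ty": -2.2,"tz": 0,"ax": 0,"ay": 0,"az": 0,"claw": 1},
    {"tx": 14,"ty": -2.2,"tz": 0,"ax": 0,"ay": 0,"az": 0,"claw": 1},
    {"tx": 14,"ty": -2.2,"tz": 0,"ax": 0,"ay": 0,"az": 0,"claw": 1},
    {"tx": 14,"ty": -2.2,"tz": 0,"ax": 0,"ay": 0,"az": 0,"claw": 1},
    {"tx": 0,"ty": 0,"tz": 0,"ax": 0,"ay": 0,"az": 0,"claw": 1},
  ],
)

```text
time_s: 27.35
tcp_pos: [0.5126, -0.2794, 0.0273]
eef_rot: [-179.4, 60.2, 171.5]
contact_force: [0.2, 0.1, -0.1]
gripper_width: 0.0879
```

```bash
python3 -c "
from sash import *
show(30,-8,-3.5,24)
face(2)"
```

```text
t 27.35 j [ -64.    33.8  -40.2 -115.8  -52.    73.7] hood xyz mm [-43.4  -3.6  27.3] F [ 0.2  0.1 -0.1] w 0.0879
rotvec needed [ 0.32  0.18 -0.14]
shift mm [35.  -5.5 -3.3]
near 45 slope deg -13.0 x at y25 15.9 y -3.0 46.0
far 20 slope deg -8.7 x at y25 80.8 y 46.0 82.0
```

Call:
step_arm(
  increments=[
    {"tx": 8,"ty": -1.3,"tz": -2,"ax": 0.2,"ay": 0.1,"az": 0,"claw": 1},
    {"tx": 8,"ty": -1.3,"tz": -1,"ax": 0.1,"ay": 0.1,"az": 0,"claw": 1},
    {"tx": 8,"ty": -1.3,"tz": 0,"ax": 0,"ay": 0,"az": 0,"claw": 1},
    {"tx": 2,"ty": -0.3,"tz": 0,"ax": 0,"ay": 0,"az": 0,"claw": 1},
    {"tx": 2,"ty": -0.3,"tz": 0,"ax": 0,"ay": 0,"az": 0,"claw": 1},
  ],
)

```text
time_s: 27.95
tcp_pos: [0.5388, -0.2836, 0.0229]
eef_rot: [179.8, 59.8, 170.8]
contact_force: [-0.3, -0.1, 0.9]
gripper_width: 0.088
```

Call:
step_arm(
  increments=[
    {"tx": 2,"ty": -0.3,"tz": 0,"ax": 0,"ay": 0,"az": 0,"claw": 1},
    {"tx": 2,"ty": -0.3,"tz": 0,"ax": 0,"ay": 0,"az": 0,"claw": 1},
  ],
)

```text
time_s: 28.15
tcp_pos: [0.5425, -0.2843, 0.0229]
eef_rot: [179.8, 59.8, 170.8]
contact_force: [-0.6, -0.0, 0.1]
gripper_width: 0.0873
```

Call:
step_arm(
  increments=[
    {"tx": 2,"ty": -0.3,"tz": 0,"ax": 0,"ay": 0,"az": 0,"claw": 1},
    {"tx": 1,"ty": -0.2,"tz": 0,"ax": 0,"ay": 0,"az": 0,"claw": 1},
  ],
)

```text
time_s: 28.35
tcp_pos: [0.5456, -0.2849, 0.023]
eef_rot: [179.8, 59.9, 170.8]
contact_force: [-0.8, 0.2, 0.0]
gripper_width: 0.0875
```

```bash
python3 -c "
from sash import *
show(30,-4,-3.5,24)
face(3)"
```

```text
t 28.35 j [ -60.1   34.1  -37.3 -117.8  -49.6   70.9] hood xyz mm [-9.9 -3.8 23. ] F [-0.8  0.2  0. ] w 0.0875
rotvec needed [-0.12 -0.13 -0.07]
shift mm [ 5.9 -0.6  1. ]
near 59 slope deg -12.8 x at y25 15.9 y -5.0 50.0
far 29 slope deg -9.6 x at y25 81.3 y 43.0 83.0
```

Call:
step_arm(
  increments=[
    {"tx": 2,"ty": -0.3,"tz": 0,"ax": 0,"ay": 0,"az": 0,"claw": 1},
    {"tx": 2,"ty": -0.3,"tz": 0,"ax": 0,"ay": 0,"az": 0,"claw": 1},
  ],
)

```text
time_s: 28.7
tcp_pos: [0.5491, -0.2847, 0.0226]
eef_rot: [179.7, 59.8, 170.8]
contact_force: [-3.9, 2.4, -0.7]
gripper_width: 0.0878
```

Call:
step_arm(
  increments=[
    {"tx": 1,"ty": -0.2,"tz": 0,"ax": 0,"ay": 0,"az": 0,"claw": 1},
  ],
)

```text
time_s: 28.8
tcp_pos: [0.5504, -0.2851, 0.0227]
eef_rot: [179.8, 59.8, 170.8]
contact_force: [-2.1, 1.8, -0.8]
gripper_width: 0.0876
```

Call:
step_arm(
  increments=[
    {"tx": 1,"ty": -0.2,"tz": 0,"ax": 0,"ay": 0,"az": 0,"claw": 1},
  ],
)

```text
time_s: 28.9
tcp_pos: [0.5514, -0.2854, 0.0228]
eef_rot: [179.8, 59.8, 170.8]
contact_force: [-2.2, 1.9, -0.4]
gripper_width: 0.0882
```

```bash
python3 -c "
from sash import *
show(30,-4,-3.5,24)
face(3)"
```

```text
t 28.9 j [ -59.5   34.1  -36.8 -118.1  -49.1   70.4] hood xyz mm [-4.2 -3.4 22.8] F [-2.2  1.9 -0.4] w 0.0882
rotvec needed [-0.14 -0.17 -0.1 ]
shift mm [ 0.1 -0.1  1.2]
near 60 slope deg -8.2 x at y25 18.6 y -4.0 32.0
far 34 slope deg -11.3 x at y25 88.5 y 45.0 84.0
```

Call:
step_arm(
  increments=[
    {"tx": 1,"ty": -0.2,"tz": 0,"ax": 0,"ay": 0,"az": 0,"claw": 1},
    {"tx": 1,"ty": -0.2,"tz": 0,"ax": 0,"ay": 0,"az": 0,"claw": 1},
  ],
)

```text
time_s: 29.25
tcp_pos: [0.5534, -0.2859, 0.0228]
eef_rot: [179.8, 59.8, 170.8]
contact_force: [-2.6, 1.7, 0.0]
gripper_width: 0.0875
```

Call:
step_arm(
  increments=[
    {"tx": 1,"ty": -0.2,"tz": 0,"ax": 0,"ay": 0,"az": 0,"claw": 1},
  ],
)

```text
time_s: 29.35
tcp_pos: [0.5544, -0.2861, 0.0228]
eef_rot: [179.8, 59.8, 170.8]
contact_force: [-3.1, 3.0, -0.0]
gripper_width: 0.0874
```

Call:
step_arm(
  increments=[
    {"tx": 1,"ty": -0.2,"tz": 0,"ax": 0,"ay": 0,"az": 0,"claw": 1},
  ],
)

```text
time_s: 29.45
tcp_pos: [0.5554, -0.2863, 0.0229]
eef_rot: [179.8, 59.8, 170.8]
contact_force: [-2.4, 3.9, -0.1]
gripper_width: 0.0877
```

```bash
python3 -c "
from sash import *
show(30,-4,-3.5,24)
face(4)"
```

```text
t 29.45 j [ -59.    34.1  -36.5 -118.3  -48.8   70.1] hood xyz mm [-0.  -3.7 22.9] F [-2.4  3.9 -0.1] w 0.0877
rotvec needed [-0.13 -0.15 -0.1 ]
shift mm [-3.9  0.8  1.1]
near 80 slope deg -5.7 x at y25 20.5 y -7.0 26.0
far 86 slope deg -25.8 x at y25 102.4 y 45.0 84.0
```

Call:
step_arm(
  increments=[
    {"tx": 0,"ty": 1.5,"tz": 0,"ax": 0,"ay": 0,"az": 0,"claw": 1},
    {"tx": 0,"ty": 1.5,"tz": 0,"ax": 0,"ay": 0,"az": 0,"claw": 1},
  ],
)

```text
time_s: 29.85
tcp_pos: [0.556, -0.2846, 0.0234]
eef_rot: [179.9, 59.9, 170.8]
contact_force: [-1.5, -1.1, 0.7]
gripper_width: 0.0876
```

```bash
python3 - <<'E'
from sash import *
show(30,-4,-1,24)
c=cap('side'); d=c['W']-o; H=np.stack([d@ex*1000,d@ey*1000,c['W'][...,2]*1000],-1)
cv2.imwrite('pics/s8.png',cv2.resize(c['image'][165:265,215:345],None,fx=6,fy=5.8,interpolation=cv2.INTER_CUBIC))
im=c["image"].astype(int)
# rail: dark, z<26, x 70..110
m=(im.max(-1)<60)&(H[...,0]>60)&(H[...,0]<125)&(abs(H[...,1])<110)&(H[...,2]>2)&(H[...,2]<35)
t=H[m]; print("dark",len(t)); print(sorted([tuple(int(v) for v in h) for h in t],key=lambda a:a[1])[::2])
E
```

```text
t 29.85 j [ -59.    34.2  -36.8 -118.7  -49.    70.6] hood xyz mm [ 0.3 -1.8 23.4] F [-1.5 -1.1  0.7] w 0.0876
rotvec needed [-0.07 -0.07 -0.  ]
shift mm [-4.2  1.5  0.6]
dark 8
[(92, 66, 14), (98, 69, 22), (96, 73, 20), (93, 78, 20)]
```

View pics/s8.png

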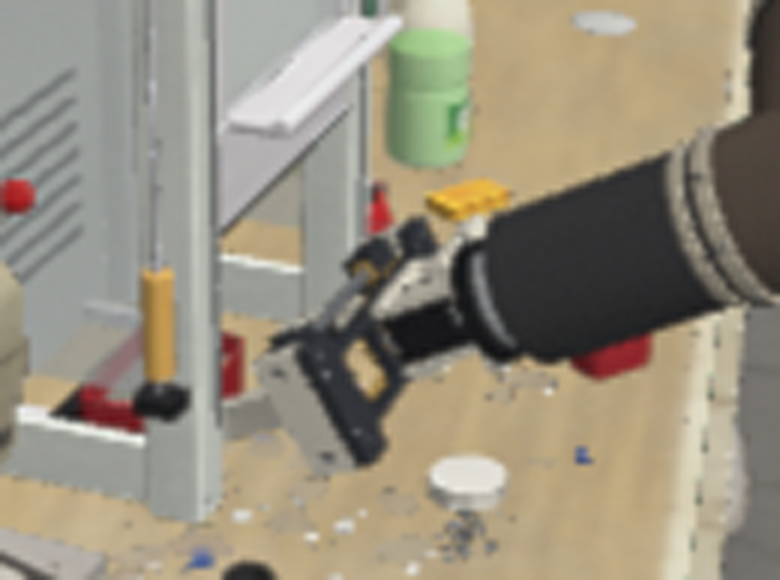

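Call:
step_arm(
  increments=[
    {"tx": 1,"ty": 0,"tz": 0,"ax": 0,"ay": 0,"az": 0,"claw": 1},
    {"tx": 1,"ty": -0.2,"tz": 0,"ax": 0,"ay": 0,"az": 0,"claw": 1},
  ],
)

```text
time_s: 30.1
tcp_pos: [0.5576, -0.284, 0.0232]
eef_rot: [179.8, 59.9, 170.8]
contact_force: [-2.5, 0.3, 2.1]
gripper_width: 0.0878
```

Call:
step_arm(
  increments=[
    {"tx": 1,"ty": -0.2,"tz": 0,"ax": 0,"ay": 0,"az": 0,"claw": 1},
  ],
)

```text
time_s: 30.2
tcp_pos: [0.5585, -0.2838, 0.0231]
eef_rot: [179.8, 59.9, 170.8]
contact_force: [-3.4, 1.3, 2.9]
gripper_width: 0.0877
```

Call:
step_arm(
  increments=[
    {"tx": 1,"ty": -0.2,"tz": 0,"ax": 0,"ay": 0,"az": 0,"claw": 1},
  ],
)

```text
time_s: 30.3
tcp_pos: [0.5593, -0.2837, 0.023]
eef_rot: [179.8, 59.8, 170.8]
contact_force: [-5.9, 2.1, 3.9]
gripper_width: 0.0877
```

```bash
python3 -c "
from sash import *
show(30,-4,-1.5,24)
face(4)"
```

```text
t 30.3 j [ -58.5   34.2  -36.5 -118.8  -48.7   70.3] hood xyz mm [ 3.4 -0.4 23. ] F [-5.9  2.1  3.9] w 0.0877
rotvec needed [-0.14 -0.14 -0.12]
shift mm [-7.5  0.1  1. ]
near 84 slope deg -2.6 x at y25 22.0 y -6.0 21.0
far 111 slope deg -22.7 x at y25 100.8 y 45.0 84.0
```

Call:
step_arm(
  increments=[
    {"tx": 1,"ty": -0.2,"tz": 0,"ax": 0,"ay": 0,"az": 0,"claw": 1},
  ],
)

```text
time_s: 30.6
tcp_pos: [0.5599, -0.2835, 0.0229]
eef_rot: [179.7, 59.8, 170.8]
contact_force: [-12.2, 1.4, 7.3]
gripper_width: 0.0877
```

Call:
step_arm(
  increments=[
    {"tx": 1,"ty": -0.2,"tz": 0,"ax": 0,"ay": 0,"az": 0,"claw": 1},
  ],
)

```text
time_s: 30.7
tcp_pos: [0.5603, -0.2833, 0.0227]
eef_rot: [179.7, 59.8, 170.8]
contact_force: [-19.6, 0.4, 11.6]
gripper_width: 0.0876
```

```bash
python3 -c "
from sash import *
show(30,-4,-1.5,24)
face(6)"
```

```text
t 30.7 j [ -58.4   34.2  -36.4 -118.8  -48.6   70.1] hood xyz mm [ 4.4  0.1 22.7] F [-19.6   0.4  11.6] w 0.0876
rotvec needed [-0.17 -0.2  -0.17]
shift mm [-8.5 -0.2  1.3]
near 125 slope deg -1.7 x at y25 22.3 y -4.0 23.0
far 155 slope deg -29.5 x at y25 108.8 y 47.0 84.0
```

Call:
step_arm(
  increments=[
    {"tx": -3,"ty": 0.3,"tz": 0,"ax": 0,"ay": 0,"az": 0,"claw": 1},
    {"tx": -3,"ty": 0.5,"tz": 0,"ax": 0,"ay": 0,"az": 0,"claw": 1},
    {"tx": -5,"ty": 0.8,"tz": 0,"ax": 0,"ay": 0,"az": 0,"claw": 1},
    {"tx": -8,"ty": 0.6,"tz": 0,"ax": 0,"ay": 0,"az": 0,"claw": 1},
    {"tx": -10,"ty": 0.6,"tz": 0,"ax": 0,"ay": 0,"az": 0,"claw": 1},
    {"tx": -10,"ty": 0.6,"tz": 0,"ax": 0,"ay": 0,"az": 0,"claw": 1},
    {"tx": 0,"ty": 0,"tz": 0,"ax": 0,"ay": 0,"az": 0,"claw": 1},
  ],
)

```text
time_s: 31.7
tcp_pos: [0.5211, -0.2812, 0.0227]
eef_rot: [179.7, 59.8, 170.7]
contact_force: [0.6, -0.3, -0.3]
gripper_width: 0.0876
```

```bash
cat > chk.py <<'E'
from sash import *
def chk(N=5):
    P=[];K=[]
    for i in range(N):
        c=cap("side"); d=c['W']-o; H=np.stack([d@ex*1000,d@ey*1000,c['W'][...,2]*1000],-1)
        im=c["image"].astype(int); red=(im[...,2]>1.6*im[...,1])&(im[...,2]>70)
        P.append(H[red&(H[...,0]>-20)&(H[...,0]<110)&(abs(H[...,1]-25)<85)&(H[...,2]>5)&(H[...,2]<40)])
        K.append(H[(im.max(-1)<70)&(H[...,0]>70)&(H[...,0]<125)&(abs(H[...,1])<110)&(H[...,2]>2)&(H[...,2]<30)])
    t=np.vstack(P)
    for n,m,a,b in(("near",(t[:,0]<35)&(t[:,1]<60)&(t[:,1]>-15),1,0),("leftend",(t[:,1]>70)&(t[:,0]<80),0,1)):
        s=t[m]
        if len(s)<6: print(n,len(s)); continue
        p=np.polyfit(s[:,a],s[:,b],1); e=s[:,b]-np.polyval(p,s[:,a]); k=abs(e)<2*np.std(e); p=np.polyfit(s[k,a],s[k,b],1)
        print(n,k.sum(),"slope %.1f deg"%np.degrees(np.arctan(p[0])),"range",s[:,a].min().round(),s[:,a].max().round(),"val",np.polyval(p,[s[:,a].min(),s[:,a].max()]).round(1))
    q=t[(t[:,1]>20)]; print("max x",np.sort(q[:,0])[-8:].round(), "minmax y",np.percentile(t[:,1],[1,99]).round())
    K=np.vstack(K); print("dark",len(K),[tuple(int(v) for v in h) for h in K[np.argsort(K[:,1])]][::max(1,len(K)//12)])
E
python3 -c "
from chk import *
chk();show(30,-198,-3,24)"
```

```text
near 124 slope -2.5 deg range -14.0 21.0 val [23.9 22.3]
leftend 182 slope -0.9 deg range 45.0 80.0 val [83.6 83. ]
max x [91. 91. 92. 96. 97. 97. 98. 99.] minmax y [-22.  88.]
dark 40 [(96, 65, 20), (95, 66, 21), (98, 69, 21), (98, 69, 22), (96, 73, 20), (92, 74, 17), (91, 74, 22), (91, 75, 18), (98, 76, 22), (97, 78, 23), (92, 80, 25), (92, 82, 22), (94, 84, 22), (90, 85, 24)]
t 31.95 j [ -62.7   34.1  -39.2 -116.4  -51.1   72.6] hood xyz mm [-33.1  -4.1  23.1] F [0.2 0.3 0.4] w 0.0875
rotvec needed [-0.1  -0.12 -0.06]
shift mm [-162.7   27.1    0.9]
```

Call:
step_arm(
  increments=[
    {"tx": -14,"ty": 2.3,"tz": 0,"ax": 0,"ay": 0,"az": 0,"claw": 1},
    {"tx": -14,"ty": 2.3,"tz": 0,"ax": 0,"ay": 0,"az": 0,"claw": 1},
    {"tx": -14,"ty": 2.3,"tz": 0,"ax": 0,"ay": 0,"az": 0,"claw": 1},
    {"tx": -14,"ty": 2.3,"tz": 0,"ax": 0,"ay": 0,"az": 0,"claw": 1},
    {"tx": -14,"ty": 2.3,"tz": 0,"ax": 0,"ay": 0,"az": 0,"claw": 1},
    {"tx": -14,"ty": 2.3,"tz": 0,"ax": 0,"ay": 0,"az": 0,"claw": 1},
    {"tx": -14,"ty": 2.3,"tz": 0,"ax": 0,"ay": 0,"az": 0,"claw": 1},
    {"tx": -14,"ty": 2.3,"tz": 0,"ax": 0,"ay": 0,"az": 0,"claw": 1},
    {"tx": -14,"ty": 2.3,"tz": 0,"ax": 0,"ay": 0,"az": 0,"claw": 1},
    {"tx": -14,"ty": 2.3,"tz": 0,"ax": 0,"ay": 0,"az": 0,"claw": 1},
    {"tx": -14,"ty": 2.3,"tz": 0,"ax": 0,"ay": 0,"az": 0,"claw": 1},
    {"tx": -6,"ty": 1,"tz": 0,"ax": 0,"ay": 0,"az": 0,"claw": 1},
  ],
)

```text
time_s: 33.15
tcp_pos: [0.3615, -0.2544, 0.0231]
eef_rot: [179.7, 59.8, 170.7]
contact_force: [-0.6, -0.8, -0.1]
gripper_width: 0.0878
```

Call:
step_arm(
  increments=[
    {"tx": 0,"ty": 0,"tz": 20,"ax": 0,"ay": 0,"az": 0,"claw": 1},
    {"tx": 0,"ty": 0,"tz": 20,"ax": 0,"ay": 0,"az": 0,"claw": 1},
    {"tx": 0,"ty": 0,"tz": 20,"ax": 0,"ay": 0,"az": 0,"claw": 1},
    {"tx": 0,"ty": 0,"tz": 20,"ax": 0,"ay": 0,"az": 0,"claw": 1},
    {"tx": 0,"ty": 0,"tz": 20,"ax": 0,"ay": 0,"az": 0,"claw": 1},
    {"tx": 0,"ty": 0,"tz": 0,"ax": 0,"ay": 0,"az": 0,"claw": 1},
  ],
)

```text
time_s: 33.75
tcp_pos: [0.3631, -0.2552, 0.1262]
eef_rot: [-179.4, 60.0, 171.6]
contact_force: [0.1, 0.7, -0.8]
gripper_width: 0.0878
```

```bash
python3 - <<'E'
from chk import *
chk(); show(); c,H=lip('top')
W0=np.load("top0.npy"); im0=cv2.imread("pics/top0.png").astype(int); d=W0-o; H0=np.stack([d@ex*1000,d@ey*1000,W0[...,2]*1000],-1)
for n,b in(("jar",(-200,-120,85,150,42,70)),("small",(-230,-110,-205,-75,14,40)),("loupe",(-80,0,190,260,8,40))):
    for h in(H0,H):
        t=h.reshape(-1,3); t=t[(t[:,0]>b[0])&(t[:,0]<b[1])&(t[:,1]>b[2])&(t[:,1]<b[3])&(t[:,2]>b[4])&(t[:,2]<b[5])]; print(n,len(t),t.mean(0).round(1) if len(t) else 0)
# pointer & green band in side view
c,H=lip('side'); im=c["image"].astype(int)
g=(im[...,1]>1.25*im[...,2])&(im[...,1]<140)&(im[...,1]>im[...,0]); m=(abs(H[...,1]+110)<30)&(H[...,0]>-60)&(H[...,0]<30)&(H[...,2]>100)
rd=(im[...,2]>1.6*im[...,1])&(im[...,2]>90)
for n,k in(("green",g&m),("red",rd&m)): print(n,k.sum(),np.percentile(H[k],[0,50,100],axis=0).round(0).tolist() if k.any() else "")
E
```

```text
near 121 slope -1.4 deg range -12.0 20.0 val [23.3 22.5]
leftend 178 slope -2.0 deg range 45.0 80.0 val [84.1 82.9]
max x [91. 91. 91. 97. 98. 98. 99. 99.] minmax y [-22.  87.]
dark 39 [(96, 65, 20), (95, 68, 22), (94, 69, 23), (97, 71, 23), (96, 72, 23), (92, 73, 21), (95, 74, 21), (95, 75, 18), (91, 76, 19), (98, 77, 22), (97, 79, 19), (92, 81, 21), (95, 83, 22)]
t 34.0 j [-74.7   9.7 -44.9 -89.8 -52.   47.7] hood xyz mm [-195.7   -2.8  122.1] F [-0.2  0.3 -0.5] w 0.0875
rotvec needed [ 0.07  1.81 -0.06]
top lip z pct [226.7 229.8 231.8 233.8 237.2] x [-45.4 -33.1] 309
red pointer [ -14.8 -122.9  243.5] 2
jar 118 [-154.7  116.6   58.6]
jar 118 [-154.7  116.6   57.5]
small 231 [-152.1 -146.6   19.3]
small 246 [-153.7 -146.1   19.2]
loupe 45 [-57.4 209.5  17.9]
loupe 41 [-63.  209.8  18.7]
side lip z pct [226.7 230.2 231.2 232.9 235.3] x [-49.1 -39. ] 109
green 6 [[-16.0, -131.0, 219.0], [-15.0, -118.0, 227.0], [-14.0, -117.0, 231.0]]
red 2 [[-18.0, -110.0, 241.0], [-18.0, -109.0, 243.0], [-18.0, -109.0, 245.0]]
```

```bash
python3 -c "
from plant import r
print(r.close_job())"
```

```text
the job is handed in; nothing more can be done
None
```

The sash is up and holding on its catch, and the red tin stands against the back rail; I handed the job in at about 34 s.

- **Sash:** I pushed it up by the lip. The push jumped to about 6 N near 150 mm, faded, and the sash snapped on. It stayed at about 158 mm for the rest of the run with the gripper clear. The pointer is about 18 mm above the middle of the green band, so it is inside the band.
- **Tin:** My first push, with both fingers, stalled at 19 N and left the tin turned by about 10–13°. I pushed again with one finger on its left part until it sat firmly, reaching about 20 N. The last fits were within about 2° of square: 1.4° on the near face and −2.0° on the left end, which nearly cancel as a rotation. The tin's back face agrees with the rail face within measuring error. It stands roughly 27–30 mm left of the middle, inside the allowed 45 mm.
- **Bystanders:** The jar reads exactly where it started. The small tin reads 1–2 mm off and the loupe about 5 mm off, both from sparse points; I took those as measurement noise and did not confirm it. I did not re-measure the packet, lighter and screwdriver, but the arm never went near them.
- **Camera disagreement:** The side camera read about 4 mm off from the robot in places. I judged the final contact by force as well as by picture.

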